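# Close up the bench fume extractor after a filter change

## Robot

A 6-joint arm with a two-finger parallel gripper is mounted at the origin on the work surface. World frame = base frame: x ahead of the robot, y to its left, z up, the work surface at z = 0. Lengths are in m, angles in rad, forces in N, time in s.
With the tool pointing down it reaches from about 0.35 to 0.975 m from the base axis. Payload 4.9 kg.
Tool frame: the origin (TCP) lies midway between the tips of the shut fingers; the grasp point (between the pads) lies 19 mm behind it; z points along the fingers, y is the direction in which the jaws open and shut (so a half turn about z gives the same grasp; the last joint's range is limited). The gripper opens to 85 mm and grips with 20 to 120 N. Pads are 22 mm wide; open, the fingers measure 114 mm over their backs; the gripper's body (76 mm by 85 mm) begins 54 mm behind the grasp point. The pads swing forward as they close: fully open they stand 13 mm farther back than shut.
Start: joints at [-1.351, 0.053, 1.613, -0, 1.476, -0.119], TCP at [0.208, -0.589, 0.231] pointing down, gripper open.
Joint ranges: [-3.01, 3.01], [-1.01, 2.22], [0.06, 2.58], [-1.02, 4.17], [0.09, 2.62], [-3.14, 3.14]. Speed limits (rad/s): [2.57, 2.57, 3.14, 3.14, 3.14, 3.14].

## Interface

Orientations are given as a unit quaternion [w, x, y, z].
In Python, from plant import state, grab_frame, camera_params, job_done, boxes_of gives the robot as it stands.
- The arm moves only by the tool step_arm, never from a script. Its argument "steps" is a list of rows, each a list of 4 numbers: the shift along the tool's x, y, z in mm, then the turn about the tool's z in degrees. A call has 1 to 8 rows; each row shifts and turns the pose as measured when the row begins, along the tool's axes as they then stand; what a row does not reach is not made up. A row lasts 1/10 s, in which the tool goes at most 50 mm and 8.59 degrees, less where a joint would pass 70% of its speed; a pose out of reach is approached as far as the arm can. A call is refused whole if a number of a shift passes 50 or a number of a turn 8.59, either way. A call with a gripper value outside its range is refused whole. "claw" is the opening in per cent of the stroke, from 0 (shut) to 100 (fully open), set as the call begins (left out, the last holds). The fingers move at their own pace and stop on an object; the grip force is fixed at half the most. Time passes only in rows, so rows that do not move let the fingers close. It gives the time, the measured TCP pose, the force and the opening at its end, in the units of the state.
- state(): the state, without advancing time (a new reading comes with each control period).
- grab_frame(name): name is "scene" or "top"; returns (picture, depth): 420x560x3 uint8, red, green, blue; 420x560 float32, m along the optical axis (not along the pixel's ray), 0 where there is no reading.
- camera_params(name): a dict with "mtx" (3x3 intrinsics, pixels), "k1" (the pictures are not rectified: a ray, as slopes to the right and down, at radius r is drawn at 1 + k1 r^2 times it, then the intrinsics apply), "extrinsics" (4x4, takes a point from camera to world coordinates). Camera axes: x right, y down, z forward; pixel columns grow to the right and rows downward; lengths in m; the calibration is good to about 2 mm. A picture is of the moment at which its call begins. camera_params takes no time and is no camera call.
- job_done(): hands the job in, once; it reports no verdict.
Trained networks look in the newest picture that a camera, given by its name, has taken for a name from the list of things; names that differ only in an ending like _2 or _b are one class to them, and where a whole thing is asked for, a point or a joint stands for the part that bears it (a point fixed in the world has none). Each returns a list of dicts, best first, with "p" (0 to 1); they miss things now and then, are a little off and sometimes report something else, mostly with a low value. They report only what shows in the picture. A call takes as long as a camera call. They do not tell look-alikes from the thing itself.
- boxes_of(camera, label): "box" ([left, top, width, height] in pixels, round what is visible of it).
The state is a dict: "time": time; "joint_pos": joint angles; "joint_vel": joint speeds; "joint_efforts": joint torques, N m; "tool_pos": TCP position; "tool_rot": TCP orientation; "contact_force": force on the tool from outside, world axes, zero at the start; "ft_torque": the same for the moment, N m; "gripper_width": opening from 0.0 (shut) to 1.0 (fully open).
Only numpy, scipy, OpenCV 4.12 (cv2) and the standard library are available. Lean on these libraries where they do the work, as an engineer would, in place of code of your own. Each camera call takes 0.05 s, during which the arm holds its last target. There are 200 camera calls.

## Task

We are closing up the bench fume extractor after a filter change: first lift the clean filter (white, blue pull tab) out of the stand, slide it edgewise down into the narrow slot in the extractor's top until it is fully home, and let go of it. Then turn the yellow quarter-turn wing on the white filter cover until the slot line along it lines up with the black marks on the cover, and press the cover down against its frame until it sits flush with the extractor's top. Finish still holding the cover pressed down there, so that I can check the gasket all round before it is locked; leave the dirty filter and everything else where they are.

Things in the scene. Friction and masses are not known exactly. Their poses are not given: they have to be found in the camera images.
- extractor: Grey bench fume extractor, fixed to the table, 260 (its x) x 360 (its y) x 140 mm high; origin under its centre, z up. Its flat top (deck) is 140 mm above the table. The filter slot is at its y = -115 mm, the cover at y = +60 mm.
- slot_mouth (a point): Centre of the filter slot's mouth, level with the deck; axes as the extractor's. The slot is 116 mm long (along x) and 14 mm wide (along y), open upwards, walls vertical, 90 mm deep; sloped aluminium lead-in rails stand 3.5 mm above the deck round the mouth and reach 7 mm out from its edges.
- slot_floor (a point): Centre of the filter slot's floor, 90 mm straight below slot_mouth; axes as the extractor's. A filter that is fully home stands on this floor.
- clean_filter: Clean filter cassette, white frame, blue pull tab, loose, about 120 g, upright in the stand; origin at the centre of its underside, x along its width, y across its thickness, z up. Body 110 wide x 10 thick x 90 mm high; the tab on top, 50 wide x 10 thick, reaches from 90 to 130 mm above the origin: grip it across its thickness. Either face may point either way.
- dirty_filter: Used filter cassette of the same size, grey frame and grey tab, dark pleats, standing in the other place of the stand: leave it there.
- stand: Low grey filter stand, fixed, 136 (x) x 128 (y) x 48 mm high; origin under its centre. Two places for upright filters, at its y = -34 and +34 mm, each a groove along x, 12.5 mm wide, whose floor is 8 mm above the table and whose walls reach 48 mm.
- cover: White filter cover plate, 150 (x) x 140 (y) x 12 mm, 0.4 kg with its wing, loose, lying in a close recess (1 mm play each side) in the deck; origin at the centre of its underside, z up. Black marks run along its x axis either side of the wing. It rides on a springy foam gasket, its top 6 mm above the deck; pressed fully home its top is flush with the deck. It springs up again when let go.
- wing: Yellow quarter-turn wing in the middle of the cover; turns about z either way, no stop, light friction (0.03 N m). Origin as the cover's (centre of its underside), x along the wing. Wing 46 long (x) x 10 thick (y), from 16 to 44 mm above its origin, on a round foot 38 mm across. Black slot line along its top. Lined up when its x axis is parallel to the extractor's x; starts 40 to 90 degrees off.
- cover_seat (a point): Centre of the cover's seat on the frame ledge, 12 mm below the deck; axes as the extractor's. The cover's origin is here when fully home; that takes about 8 N of downward push. The wing's cross pin must then pass a hidden slot in the frame along the extractor's x: with the wing more than about 10 degrees off, the cover stops about 4.5 mm above its seat.
- bone_folder: Ivory-coloured bone folder, 140 x 20 x 5 mm, lying on the table; leave it.
- microspatula: Steel micro-spatula, 170 mm long, lying on the table; leave it.
- weight1: Brass paper weight, 48 mm diameter, 51 mm high, standing on the document; leave it.
- weight2: Brass paper weight, 48 mm diameter, 51 mm high, standing near the robot; leave it.
- bottle: Amber bottle, 60 mm diameter, 150 mm high, on the table; leave it.
- brush_pot: White pot of brushes, 72 mm diameter, 170 mm high with the brushes, on the table; leave it.
There are look-alikes about, which are no part of the job. Leave any orange look-alike of the clean_filter alone. Leave any purple look-alike of the cover alone.

How it is judged:
By the outcome, as a careful person would: the job done as asked, in the order asked, and still so for the second after the job is handed in, while the arm keeps its last pose, push and grip.
It also fails if it takes over 61 s, if anything falls off the work surface, if the arm or the gripper's body presses on something with over 40 N, if the wrist force passes 120 N, or if a joint passes its speed limit or range.

## Working session

There is one attempt and no reset: what is moved stays moved. The work goes in short steps, Python scripts to look and compute and a tool call to move; the robot and the scene stay as the last step left them, time stands still between calls to the robot, and variables do not carry over. Pictures are saved under pics/ and viewed, about 8 in all and at most 12, crops included, and the job is handed in when it is done.

Besides the shell and the picture viewer there is one more tool, called after "Request:" by a JSON object that holds its "api" and its "payload", one argument or row to a line. step_arm: Moves the arm, as the interface text tells. Its arguments: {"type":"object","properties":{"steps":{"type":"array"},"claw":{"type":"number"}},"required":["steps"]}

```bash
mkdir -p pics; ls
cat > h.py <<'E'
import numpy as np, cv2
from plant import state, grab_frame, camera_params, job_done, boxes_of
def cloud(cam, d):
    """world xyz for each pixel"""
    P=camera_params(cam); K=np.array(P["mtx"]); T=np.array(P["extrinsics"])
    h,w=d.shape; v,u=np.mgrid[:h,:w].astype(float)
    xy=cv2.undistortPoints(np.stack([u,v],-1).reshape(-1,1,2),K,np.array([P["k1"],0,0,0.])).reshape(h,w,2)
    p=np.dstack([xy*d[...,None],d])
    return p@T[:3,:3].T+T[:3,3]
def save(n,im): cv2.imwrite(f"pics/{n}.png",im[...,::-1])
E
python3 - <<'E'
from h import *
a=[]
for c in("scene","top"):
    im,d=grab_frame(c); a.append(im); np.savez(f"{c}0.npz",im=im,d=d); save(c+"0",im)
    print(c,np.round(np.array(camera_params(c)["extrinsics"]),3).tolist(),np.array(camera_params(c)["mtx"])[0,0])
    for l in("clean_filter","cover","wing","extractor","stand","dirty_filter"):
        print(l,[(np.round(b["box"]).tolist(),round(b["p"],2)) for b in boxes_of(c,l)])
print(state())
E
```

```text
pics
scene [[-0.695, 0.541, -0.473, 1.049], [0.719, 0.525, -0.457, 0.649], [0.001, -0.657, -0.754, 1.044], [0.0, 0.0, 0.0, 1.0]] 381.78204671671614
clean_filter [([195.0, 163.0, 27.0, 23.0], 0.91), ([126.0, 175.0, 28.0, 31.0], 0.68)]
cover [([351.0, 203.0, 50.0, 46.0], 0.96), ([228.0, 214.0, 68.0, 56.0], 0.63)]
wing [([254.0, 226.0, 15.0, 16.0], 0.42)]
extractor [([178.0, 181.0, 147.0, 132.0], 0.62)]
stand [([182.0, 174.0, 44.0, 28.0], 0.75)]
dirty_filter [([181.0, 154.0, 27.0, 28.0], 0.66)]
top [[-0.015, -0.998, 0.064, 0.375], [-1.0, 0.015, 0.011, 0.089], [-0.012, -0.064, -0.998, 1.539], [0.0, 0.0, 0.0, 1.0]] 427.84662846155516
clean_filter [([386.0, 187.0, 13.0, 33.0], 0.67), ([412.0, 129.0, 26.0, 32.0], 0.62)]
cover [([203.0, 267.0, 53.0, 50.0], 0.97), ([250.0, 154.0, 46.0, 49.0], 0.69)]
wing [([264.0, 174.0, 20.0, 8.0], 0.69), ([224.0, 286.0, 10.0, 12.0], 0.62)]
extractor [([231.0, 131.0, 121.0, 92.0], 0.92), ([252.0, 153.0, 45.0, 50.0], 0.55)]
stand [([375.0, 188.0, 37.0, 37.0], 0.77), ([360.0, 240.0, 15.0, 10.0], 0.52)]
dirty_filter [([407.0, 189.0, 7.0, 29.0], 0.79), ([235.0, 128.0, 121.0, 96.0], 0.16)]
{'time': 0.7, 'joint_pos': array([-1.35102105e+00,  5.26522088e-02,  1.61287092e+00, -4.62941358e-06,
        1.47599743e+00, -1.18998914e-01]), 'joint_vel': array([-0.00141152, -0.00136672, -0.00109782,  0.00033379, -0.00111359,
       -0.00080798]), 'joint_efforts': array([ 6.40765120e-04, -3.93555200e+01, -3.70366716e+01, -7.82183815e-05,
        4.09819431e-04,  1.48114037e-05]), 'tool_pos': array([ 0.20770562, -0.58947146,  0.23135062]), 'tool_rot': array([ 3.61178420e-05,  9.85688237e-01,  1.68578462e-01, -4.85795813e-07]), 'contact_force': array([-0.46388903,  0.25752296,  0.04219039]), 'ft_torque': array([-0.00560129,  0.04150552,  0.04164551]), 'gripper_width': 0.9994731579397601}
```

View pics/top0.png

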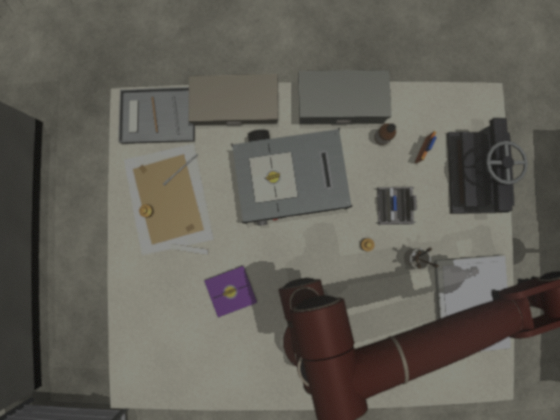

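View pics/scene0.png

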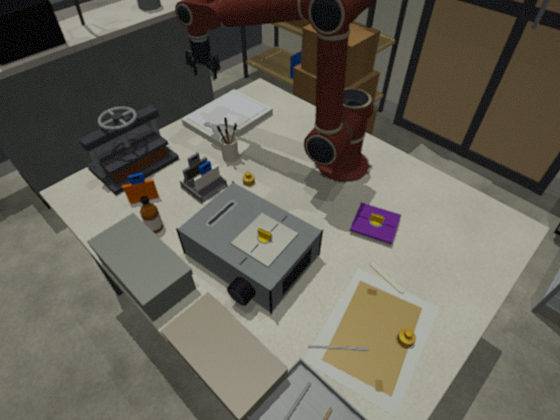

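```bash
cat > m.py <<'E'
from h import *
t=np.load("top0.npz"); im,d=t["im"],t["d"]; W=cloud("top",d)
hsv=cv2.cvtColor(im,cv2.COLOR_RGB2HSV)
def rep(n,m):
    p=W[m]; 
    c,s,a=cv2.minAreaRect((p[:,:2]*1000).astype(np.float32)); print(n,m.sum(),"c",np.round(c,1),"size",np.round(s,1),"ang",round(a,2),"z",np.round(np.percentile(p[:,2],[5,50,95])*1000,1),"mean",np.round(p[:,:2].mean(0)*1000,1))
v,u=np.mgrid[:420,:560]
R=lambda a,b,c,e:(u>=a)&(u<b)&(v>=c)&(v<e)
def big(m):
    n,l,s,_=cv2.connectedComponentsWithStats(m.astype(np.uint8)); return l==1+s[1:,4].argmax()
deck=big(R(222,360,120,230)&(abs(W[...,2]-.141)<.012)); rep("deck",deck)
rep("blue",R(375,415,185,228)&(hsv[...,0]>95)&(hsv[...,0]<130)&(hsv[...,1]>120))
rep("stand",big(R(370,420,180,232)&(abs(W[...,2]-.048)<.008)))
rep("standall",big(R(370,420,180,232)&(W[...,2]>.03)))
w=R(250,300,150,205)&(hsv[...,0]>18)&(hsv[...,0]<38)&(hsv[...,1]>100); rep("wing",w)
rep("wingtop",w&(W[...,2]>.165))
rep("cover",big(R(240,305,145,212)&(hsv[...,2]>150)&(hsv[...,1]<60)))
rep("slot",big(R(315,340,145,195)&((hsv[...,2]<50)|(W[...,2]<.12))))
save("crop1",np.hstack([cv2.resize(im[145:210,240:345],None,fx=5,fy=5,interpolation=2),cv2.resize(im[180:245,370:420],None,fx=5,fy=5,interpolation=2)]))
E
python3 m.py
```

```text
deck 8327 c [581.1  67.6] size [266.6 366.8] ang 7.4 z [136.2 141.8 148.9] mean [578.9  69.7]
blue 23 c [ 482.1 -272.2] size [ 6.  36.5] ang 87.99 z [134.4 139.2 144.3] mean [ 481.4 -272.1]
stand 117 c [ 481.8 -334.8] size [116.3  14.2] ang 0.3 z [41.  47.8 54.4] mean [ 481.7 -333.7]
standall 873 c [ 482.8 -308.6] size [130.8 127.6] ang 0.27 z [ 32.7  60.  138.3] mean [ 481.2 -303.3]
wing 84 c [480.6 118.5] size [216.2  36.7] ang 6.05 z [147.5 159.3 183.3] mean [568.4 126.5]
wingtop 39 c [476.3 118. ] size [207.4  36.7] ang 6.05 z [169.6 177.8 185.1] mean [566.4 126.3]Traceback (most recent call last):
  File "m.py", line 17, in <module>
    rep("cover",big(R(240,305,145,212)&(hsv[...,2]>150)&(hsv[...,1]<60)))
                ~~~^^^^^^^^^^^^^^^^^^^^^^^^^^^^^^^^^^^^^^^^^^^^^^^^^^^^^
  File "m.py", line 10, in big
    n,l,s,_=cv2.connectedComponentsWithStats(m.astype(np.uint8)); return l==1+s[1:,4].argmax()
                                                                              ~~~~~~~~~~~~~~^^
ValueError: attempt to get argmax of an empty sequence
```

```bash
python3 - <<'E'
s=open('m.py').read()
s=s.replace("(hsv[...,2]>150)&(hsv[...,1]<60)","(hsv[...,2]>125)&(hsv[...,1]<80)").replace("hsv[...,1]>100); rep","hsv[...,1]>100); w=big(cv2.dilate(w.astype(np.uint8),np.ones((2,2)))>0)&w; rep")
s=s.replace("save(","im=np.clip(im*1.5,0,255).astype(np.uint8);save(")
open('m.py','w').write(s)
E
python3 m.py; python3 -c "
from m import *
print(hsv[160:200:8,255:295:8,2],hsv[170,315:340,2],hsv[160:190:4,326,2])"|tail -20
```

```text
deck 8327 c [581.1  67.6] size [266.6 366.8] ang 7.4 z [136.2 141.8 148.9] mean [578.9  69.7]
blue 23 c [ 482.1 -272.2] size [ 6.  36.5] ang 87.99 z [134.4 139.2 144.3] mean [ 481.4 -272.1]
stand 117 c [ 481.8 -334.8] size [116.3  14.2] ang 0.3 z [41.  47.8 54.4] mean [ 481.7 -333.7]
standall 873 c [ 482.8 -308.6] size [130.8 127.6] ang 0.27 z [ 32.7  60.  138.3] mean [ 481.2 -303.3]
wing 84 c [480.6 118.5] size [216.2  36.7] ang 6.05 z [147.5 159.3 183.3] mean [568.4 126.5]
wingtop 39 c [476.3 118. ] size [207.4  36.7] ang 6.05 z [169.6 177.8 185.1] mean [566.4 126.3]
cover 1533 c [508.6 118.8] size [272.6 134.3] ang 7.44 z [141.9 146.6 151.6] mean [570.7 127.1]
slot 118 c [599.1 -50.6] size [112.7   9.9] ang 10.81 z [ 48.6  72.1 116. ] mean [604.2 -50.6]
deck 8327 c [581.1  67.6] size [266.6 366.8] ang 7.4 z [136.2 141.8 148.9] mean [578.9  69.7]
blue 23 c [ 482.1 -272.2] size [ 6.  36.5] ang 87.99 z [134.4 139.2 144.3] mean [ 481.4 -272.1]
stand 117 c [ 481.8 -334.8] size [116.3  14.2] ang 0.3 z [41.  47.8 54.4] mean [ 481.7 -333.7]
standall 873 c [ 482.8 -308.6] size [130.8 127.6] ang 0.27 z [ 32.7  60.  138.3] mean [ 481.2 -303.3]
wing 84 c [480.6 118.5] size [216.2  36.7] ang 6.05 z [147.5 159.3 183.3] mean [568.4 126.5]
wingtop 39 c [476.3 118. ] size [207.4  36.7] ang 6.05 z [169.6 177.8 185.1] mean [566.4 126.3]
cover 1533 c [508.6 118.8] size [272.6 134.3] ang 7.44 z [141.9 146.6 151.6] mean [570.7 127.1]
slot 118 c [599.1 -50.6] size [112.7   9.9] ang 10.81 z [ 48.6  72.1 116. ] mean [604.2 -50.6]
[[137 137 112 137 136]
 [138 137 122 138 138]
 [138 135 103 104 139]
 [139 139 129 138 138]
 [134 138 139 138 137]] [ 98  98  97  97  97  97  97  99  92  74  57  51  66  88 101 100  98  96
  97  97  96  97  96  98  97] [75 62 53 52 57 69 79 98]
```

View pics/crop1.png

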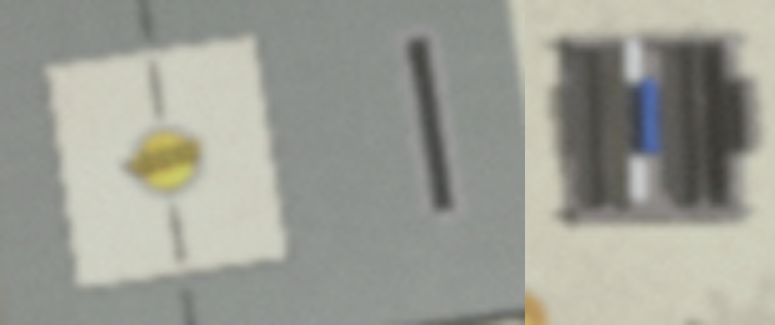

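```bash
cat >> h.py <<'E'
def plane(cam,uv,z):
    P=camera_params(cam); K=np.array(P["mtx"]); T=np.array(P["extrinsics"])
    xy=cv2.undistortPoints(np.array(uv,float).reshape(-1,1,2),K,np.array([P["k1"],0,0,0.])).reshape(-1,2)
    r=np.c_[xy,np.ones(len(xy))]@T[:3,:3].T
    return (T[:3,3]+r*((z-T[2,3])/r[:,2])[:,None])[:,:2]*1000
def pca(p,w=None):
    w=np.ones(len(p)) if w is None else w
    c=np.average(p,axis=0,weights=w); q=p-c; l,V=np.linalg.eigh((q*w[:,None]).T@q/w.sum()); a=np.degrees(np.arctan2(V[1,1],V[0,1]))
    return np.round(c,1),"ang",round((a+90)%180-90,1),"len",np.round(np.sqrt(12*l[::-1]),1)
def go(x,y,z,a=None):
    """tool-frame shift (mm) and turn (deg) to reach target (mm, yaw deg of tool x)"""
    s=state(); w,i,j,k=s["tool_rot"]; a0=np.degrees(2*np.arctan2(j,i)); 
    dx,dy,dz=np.array([x,y,z])-s["tool_pos"]*1000; r=np.radians(a0); c,n=np.cos(r),np.sin(r)
    t=0 if a is None else a0-a
    print("t",round(s["time"],2),"pos",np.round(s["tool_pos"]*1000,1),"yaw",round(a0,2),"tilt",np.round([w,k],4),"F",np.round(s["contact_force"],1),"g",round(float(s["gripper_width"]),3))
    print("tool shift",np.round([c*dx+n*dy,n*dx-c*dy,-dz],1),"turn",round((t+180)%360-180,2))
E
python3 - <<'E'
from h import *
t=np.load("top0.npz"); im,d=t["im"],t["d"]; hsv=cv2.cvtColor(im,cv2.COLOR_RGB2HSV); W=cloud("top",d)*1000
v,u=np.mgrid[:420,:560]; R=lambda a,b,c,e:(u>=a)&(u<b)&(v>=c)&(v<e)
V=hsv[...,2].astype(float)
def P(n,m,z,w=None): print(n,m.sum(),*pca(plane("top",np.c_[u[m],v[m]],z),None if w is None else w[m]))
# slot: darkness weighted
m=R(317,336,150,190); w=np.clip(88-V,0,None); P("slot",m&(w>0),.14,w)
m=R(242,303,145,210); c=m&(V>118)&(cv2.cvtColor(im,cv2.COLOR_RGB2LAB)[...,2]>128); 
lab=cv2.cvtColor(im,cv2.COLOR_RGB2LAB)[...,2].astype(float)
y=R(262,284,168,185)&(lab>145); P("yellow",y,.165)
P("wing z",y&(W[...,2]>168),.178)
b=R(380,405,185,228)&(lab<122); P("blue",b,.138,130-lab)
wf=R(375,405,185,228)&(V>100)&(W[...,2]>85)&(W[...,2]<115); P("white body",wf,.098)
cn,sz,a=cv2.minAreaRect(plane("top",np.c_[u[c],v[c]],.146).astype(np.float32)); print("cover",cn,sz,a)
dk=R(222,360,120,230)&(d>0)&(abs(W[...,2]-141)<10)
_,l,s,_=cv2.connectedComponentsWithStats(dk.astype(np.uint8)); dk=l==1+s[1:,4].argmax()
print("deck",cv2.minAreaRect(plane("top",np.c_[u[dk],v[dk]],.14).astype(np.float32)))
# pot / weight heights
for n,m in(("pot",R(395,440,240,275)),("w2",R(360,376,236,252)),("bottle",R(375,400,120,145)),("orange",R(410,440,128,165))):
    k=m&(d>0)&(W[...,2]>25); print(n,np.round(W[k].mean(0)),np.round(np.percentile(W[k],[2,98],axis=0)).tolist())
go(482,-273,270,1)
E
```

```text
slot 162 [596.7 -46.4] ang 7.6 len [112.8  11.6]
yellow 101 [569.7 127.3] ang -69.9 len [32.8 31.2]
wing z 39 [571.7 128.1] ang -72.7 len [37.3 10.5]
blue 68 [ 481.5 -272.4] ang 0.6 len [48.7 12.9]
white body 50 [ 481.2 -272.5] ang 0.6 len [142.3   9.8]
cover (572.4212036132812, 128.1510772705078) (147.75003051757812, 137.65379333496094) 7.525939464569092
deck ((580.9413452148438, 67.7921142578125), (266.17816162109375, 366.2305603027344), 7.473545074462891)
pot [ 291. -377.   89.] [[241.0, -452.0, 28.0], [329.0, -332.0, 176.0]]
w2 [ 343. -200.   36.] [[323.0, -222.0, 26.0], [363.0, -179.0, 56.0]]
bottle [ 729. -260.   96.] [[704.0, -293.0, 28.0], [785.0, -238.0, 154.0]]
orange [ 682. -408.   84.] [[635.0, -435.0, 29.0], [733.0, -384.0, 133.0]]
t 0.7 pos [ 207.7 -589.5  231.4] yaw 19.41 tilt [ 0. -0.] F [-0.5  0.3  0. ] g 0.999
tool shift [ 363.9 -207.3  -38.6] turn 18.41
```

Request:
{"api": "step_arm", "payload": {
  "steps": [
    [0,0,-20,6.2],
    [0,0,-20,6.2],
    [0,0,0,6]
  ],
  "claw": 45
}}

```text
time: 1.0
tool_pos: [0.2076, -0.5889, 0.2714]
tool_rot: [-0.001, 1.0, 0.003, -0.0]
contact_force: [-1.2, 0.4, -0.2]
gripper_width: 0.516
```

```bash
python3 -c "
from h import *
go(481.5,-272.4,220,0.5)"
```

```text
t 1.0 pos [ 207.6 -588.9  271.4] yaw 0.34 tilt [-0.0012 -0.0003] F [-1.2  0.4 -0.2] g 0.516
tool shift [ 275.8 -314.8   51.4] turn -0.16
```

Request:
{"api": "step_arm", "payload": {
  "steps": [
    [23,-26,0,0],
    [23,-26,0,0],
    [23,-26,0,0],
    [23,-26,0,0],
    [23,-26,0,0],
    [23,-26,0,0],
    [23,-26,0,0],
    [23,-26,0,0]
  ]
}}

```text
time: 1.8
tool_pos: [0.3946, -0.3768, 0.2733]
tool_rot: [0.001, 1.0, -0.002, 0.0]
contact_force: [0.2, -0.1, -1.1]
gripper_width: 0.451
```

Request:
{"api": "step_arm", "payload": {
  "steps": [
    [23,-26,0,0],
    [23,-26,0,0],
    [23,-26,0,0],
    [20,-26,0,0],
    [0,0,0,0]
  ]
}}

```text
time: 2.3
tool_pos: [0.4893, -0.2656, 0.2742]
tool_rot: [0.001, 1.0, -0.0, 0.002]
contact_force: [-0.3, -0.4, -0.4]
gripper_width: 0.45
```

```bash
python3 -c "
from h import *
go(481.5,-272.4,160,0.5)"
```

```text
t 2.3 pos [ 489.3 -265.6  274.2] yaw -0.02 tilt [0.0015 0.0018] F [-0.3 -0.4 -0.4] g 0.45
tool shift [ -7.8   6.8 114.2] turn -0.52
```

Request:
{"api": "step_arm", "payload": {
  "steps": [
    [-4,3,40,-0.5],
    [-4,3,40,0],
    [0,0,34,0],
    [0,0,0,0]
  ]
}}

```text
time: 2.7
tool_pos: [0.4828, -0.2739, 0.1602]
tool_rot: [0.004, 1.0, 0.006, 0.004]
contact_force: [-0.6, -1.2, -1.1]
gripper_width: 0.445
```

```bash
python3 -c "
from h import *
go(481.5,-272.4,110,0.5)
im,d=grab_frame('scene'); save('s1',cv2.resize(im[110:230,130:270],None,fx=5,fy=5,interpolation=2))"
```

```text
t 2.7 pos [ 482.8 -273.9  160.2] yaw 0.64 tilt [0.0042 0.0041] F [-0.6 -1.2 -1.1] g 0.445
tool shift [-1.3 -1.5 50.2] turn 0.14
```

View pics/s1.png

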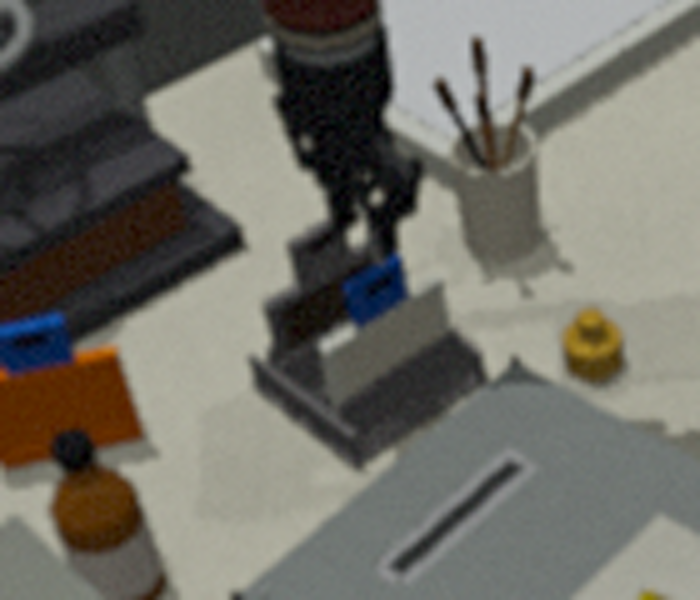

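Request:
{"api": "step_arm", "payload": {
  "steps": [
    [-1,-1.5,15,0],
    [0,0,15,0],
    [0,0,12,0],
    [0,0,8,0],
    [0,0,0,0]
  ]
}}

```text
time: 3.25
tool_pos: [0.4869, -0.2776, 0.1167]
tool_rot: [0.009, 1.0, 0.005, 0.01]
contact_force: [-0.3, 0.2, -0.2]
gripper_width: 0.453
```

```bash
python3 -c "
from h import *
go(481.5,-272.4,110,0.5)"
```

```text
t 3.25 pos [ 486.9 -277.6  116.7] yaw 0.58 tilt [0.0092 0.0103] F [-0.3  0.2 -0.2] g 0.453
tool shift [-5.3 -5.2  6.7] turn 0.08
```

Request:
{"api": "step_arm", "payload": {
  "steps": [
    [0,0,0,0],
    [0,0,0,0],
    [0,0,0,0]
  ]
}}

```text
time: 3.55
tool_pos: [0.4876, -0.278, 0.1178]
tool_rot: [0.01, 1.0, 0.005, 0.011]
contact_force: [0.5, -0.4, -0.4]
gripper_width: 0.454
```

```bash
python3 -c "
from h import *
go(481.5,-272.4,110,0.5);s=state();print(s['joint_pos'],s['joint_vel'])"
```

```text
t 3.55 pos [ 487.6 -278.   117.8] yaw 0.6 tilt [0.0098 0.011 ] F [ 0.5 -0.4 -0.4] g 0.454
tool shift [-6.1 -5.7  7.8] turn 0.1
[-0.64967449 -0.01941555  1.882104   -0.00226838  1.24962179  0.9113966 ] [ 2.45581870e-03 -3.21651479e-03 -3.53618747e-03 -1.06100861e-04
  1.29954758e-03 -6.82238644e-05]
```

Request:
{"api": "step_arm", "payload": {
  "steps": [
    [0,0,-20,0],
    [0,0,-20,0],
    [0,0,0,0]
  ]
}}

```text
time: 3.85
tool_pos: [0.4869, -0.2772, 0.1594]
tool_rot: [0.01, 1.0, 0.005, 0.011]
contact_force: [0.4, 0.6, 0.2]
gripper_width: 0.455
```

```bash
python3 -c "
from h import *
go(481.5,-272.4,110,0.5);s=state();print(s['joint_pos'],s['joint_pos'][[1,2,4]].sum()-np.pi)"
```

```text
t 3.85 pos [ 486.9 -277.2  159.4] yaw 0.6 tilt [0.0099 0.0111] F [0.4 0.6 0.2] g 0.455
tool shift [-5.3 -4.9 49.4] turn 0.1
[-0.64936147 -0.06540502  1.85311432 -0.00220756  1.3242124   0.91142223] -0.0296709432010136
```

Request:
{"api": "step_arm", "payload": {
  "steps": [
    [-5,-5,0,0],
    [0,0,0,0]
  ]
}}

```text
time: 4.05
tool_pos: [0.4815, -0.2719, 0.1588]
tool_rot: [0.01, 1.0, 0.005, 0.011]
contact_force: [0.9, -0.1, -0.2]
gripper_width: 0.446
```

```bash
cat >> h.py <<'E'
def tilt():
    s=state(); w,x,y,z=s['tool_rot']; print("tool z xy",np.round([2*(x*z+w*y),2*(y*z-w*x)],4),"sum",np.round(s['joint_pos'][[1,2,4]].sum()-np.pi,4))
E
python3 -c "
from h import *
go(481.5,-272.4,110,0.5);tilt()"
```

```text
t 4.05 pos [ 481.5 -271.9  158.8] yaw 0.6 tilt [0.01   0.0113] F [ 0.9 -0.1 -0.2] g 0.446
tool shift [ 0.   0.5 48.8] turn 0.1
tool z xy [ 0.0226 -0.0198] sum -0.03
```

Request:
{"api": "step_arm", "payload": {
  "steps": [
    [0,0,40,0]
  ]
}}

```text
time: 4.15
tool_pos: [0.4859, -0.2752, 0.1242]
tool_rot: [0.014, 1.0, 0.005, 0.016]
contact_force: [0.6, 0.1, -0.8]
gripper_width: 0.452
```

```bash
python3 -c "
from h import *
go(481.5,-272.4,110,0.5);tilt()"
```

```text
t 4.15 pos [ 485.9 -275.2  124.2] yaw 0.61 tilt [0.0138 0.0162] F [ 0.6  0.1 -0.8] g 0.452
tool shift [-4.3 -2.9 14.2] turn 0.11
tool z xy [ 0.0326 -0.0273] sum -0.0425
```

Request:
{"api": "step_arm", "payload": {
  "steps": [
    [0,0,0,0]
  ]
}}

```text
time: 4.25
tool_pos: [0.4818, -0.2721, 0.1172]
tool_rot: [0.01, 1.0, 0.005, 0.011]
contact_force: [-0.7, 0.8, -1.2]
gripper_width: 0.447
```

```bash
python3 -c "
from h import *
go(481.5,-272.4,110,0.5);tilt()"
```

```text
t 4.25 pos [ 481.8 -272.1  117.2] yaw 0.61 tilt [0.0099 0.0111] F [-0.7  0.8 -1.2] g 0.447
tool shift [-0.3  0.2  7.2] turn 0.11
tool z xy [ 0.0223 -0.0196] sum -0.0296
```

Request:
{"api": "step_arm", "payload": {
  "steps": [
    [0,0,-45,0]
  ]
}}

```text
time: 4.35
tool_pos: [0.4769, -0.2684, 0.1553]
tool_rot: [0.005, 1.0, 0.005, 0.005]
contact_force: [-0.6, -0.2, 0.3]
gripper_width: 0.45
```

```bash
python3 -c "
from h import *
go(481.5,-272.4,110,0.5);tilt()"
```

```text
t 4.35 pos [ 476.9 -268.4  155.3] yaw 0.6 tilt [0.0053 0.0051] F [-0.6 -0.2  0.3] g 0.45
tool shift [ 4.6  4.1 45.3] turn 0.1
tool z xy [ 0.0103 -0.0106] sum -0.0146
```

Request:
{"api": "step_arm", "payload": {
  "steps": [
    [0,0,-45,0]
  ]
}}

```text
time: 4.45
tool_pos: [0.4751, -0.2669, 0.1998]
tool_rot: [0.004, 1.0, 0.005, 0.003]
contact_force: [0.1, -0.4, -1.3]
gripper_width: 0.452
```

```bash
python3 -c "
from h import *
go(481.5,-272.4,110,0.5);tilt();print(state()['joint_pos'])"
```

```text
t 4.45 pos [ 475.1 -266.9  199.8] yaw 0.61 tilt [0.0037 0.0031] F [ 0.1 -0.4 -1.3] g 0.452
tool shift [ 6.4  5.6 89.8] turn 0.11
tool z xy [ 0.0062 -0.0074] sum -0.0094
[-0.64728253 -0.12381724  1.83804738 -0.00224087  1.4179413   0.91320603]
```

Request:
{"api": "step_arm", "payload": {
  "steps": [
    [0,0,0,0]
  ]
}}

```text
time: 4.55
tool_pos: [0.4779, -0.2689, 0.2076]
tool_rot: [0.007, 1.0, 0.005, 0.008]
contact_force: [1.2, -0.5, 0.7]
gripper_width: 0.451
```

```bash
python3 -c "
from h import *
go(481.5,-272.4,110,0.5);tilt()"
```

```text
t 4.55 pos [ 477.9 -268.9  207.6] yaw 0.62 tilt [0.0072 0.0077] F [ 1.2 -0.5  0.7] g 0.451
tool shift [ 3.6  3.6 97.6] turn 0.12
tool z xy [ 0.0154 -0.0144] sum -0.021
```

Request:
{"api": "step_arm", "payload": {
  "steps": [
    [0,0,-40,0],
    [0,0,-40,0],
    [0,0,-40,0],
    [0,0,-40,0],
    [0,0,0,0]
  ]
}}

```text
time: 5.05
tool_pos: [0.4736, -0.2651, 0.3742]
tool_rot: [0.006, 1.0, 0.005, 0.006]
contact_force: [-0.0, -0.0, -0.5]
gripper_width: 0.449
```

```bash
python3 -c "
from h import *
go(481.5,-272.4,110,0.5);tilt()"
```

```text
t 5.05 pos [ 473.6 -265.1  374.2] yaw 0.62 tilt [0.0063 0.0065] F [-0.  -0.  -0.5] g 0.449
tool shift [  7.8   7.4 264.2] turn 0.12
tool z xy [ 0.013  -0.0126] sum -0.018
```

Request:
{"api": "step_arm", "payload": {
  "steps": [
    [2,2,45,0],
    [0,0,0,0],
    [2,2,45,0],
    [0,0,0,0],
    [2,2,45,0],
    [0,0,0,0],
    [0,0,45,0],
    [0,0,0,0]
  ]
}}

```text
time: 5.85
tool_pos: [0.4831, -0.2737, 0.2112]
tool_rot: [0.008, 1.0, 0.006, 0.008]
contact_force: [-1.6, 1.1, -2.0]
gripper_width: 0.448
```

```bash
python3 -c "
from h import *
go(481.5,-272.4,110,0.5);tilt()"
```

```text
t 5.85 pos [ 483.1 -273.7  211.2] yaw 0.64 tilt [0.0077 0.0084] F [-1.6  1.1 -2. ] g 0.448
tool shift [ -1.6  -1.3 101.2] turn 0.14
tool z xy [ 0.0169 -0.0153] sum -0.0227
```

Request:
{"api": "step_arm", "payload": {
  "steps": [
    [-2,-1,45,0],
    [0,0,0,0],
    [0,0,0,0],
    [0,0,45,0],
    [0,0,0,0],
    [0,0,0,0]
  ]
}}

```text
time: 6.45
tool_pos: [0.4996, -0.2865, 0.1574]
tool_rot: [0.022, 0.999, 0.006, 0.027]
contact_force: [0.5, 0.4, 0.7]
gripper_width: 0.449
```

```bash
python3 -c "
from h import *
go(481.5,-272.4,110,0.5);tilt()"
```

```text
t 6.45 pos [ 499.6 -286.5  157.4] yaw 0.67 tilt [0.0218 0.0269] F [0.5 0.4 0.7] g 0.449
tool shift [-17.9 -14.3  47.4] turn 0.17
tool z xy [ 0.0541 -0.0434] sum -0.0693
```

Request:
{"api": "step_arm", "payload": {
  "steps": [
    [0,0,-45,0],
    [0,0,0,0],
    [0,0,0,0],
    [0,0,-45,0],
    [0,0,0,0],
    [0,0,0,0]
  ]
}}

```text
time: 7.05
tool_pos: [0.501, -0.287, 0.2726]
tool_rot: [0.031, 0.999, 0.006, 0.039]
contact_force: [-0.3, 0.5, -1.4]
gripper_width: 0.453
```

```bash
python3 -c "
from h import *
go(481.5,-272.4,110,0.5);tilt()"
```

```text
t 7.05 pos [ 501.  -287.   272.6] yaw 0.68 tilt [0.0309 0.0388] F [-0.3  0.5 -1.4] g 0.453
tool shift [-19.3 -14.8 162.6] turn 0.18
tool z xy [ 0.0779 -0.0613] sum -0.0992
```

```bash
cat > r.py <<'E'
from h import *
s=state();print(round(s['time'],2),np.round(s['tool_pos']*1000,1),"q235",np.round(s['joint_pos'][[1,2,4]],4),"qd",np.round(s['joint_vel'][[1,2,4]],3),"F",np.round(s["contact_force"],1),"g",round(float(s["gripper_width"]),3));tilt()
E
python3 r.py
```

```text
7.05 [ 501.  -287.   272.6] q235 [-0.1476  1.7402  1.4497] qd [-0.048 -0.096  0.007] F [-0.3  0.5 -1.4] g 0.453
tool z xy [ 0.0779 -0.0613] sum -0.0992
```

Request:
{"api": "step_arm", "payload": {
  "steps": [
    [0,0,0,0]
  ]
}}

```text
time: 7.15
tool_pos: [0.5018, -0.2876, 0.2753]
tool_rot: [0.032, 0.999, 0.006, 0.04]
contact_force: [0.2, -0.4, -0.0]
gripper_width: 0.452
```

```bash
python3 r.py
```

```text
7.15 [ 501.8 -287.6  275.3] q235 [-0.1491  1.7373  1.4499] qd [-0.003  0.002  0.008] F [ 0.2 -0.4 -0. ] g 0.452
tool z xy [ 0.0812 -0.0638] sum -0.1035
```

Request:
{"api": "step_arm", "payload": {
  "steps": [
    [0,0,40,0]
  ]
}}

```text
time: 7.25
tool_pos: [0.5083, -0.2925, 0.2433]
tool_rot: [0.037, 0.998, 0.006, 0.046]
contact_force: [1.2, -0.9, 0.1]
gripper_width: 0.451
```

```bash
python3 r.py
```

```text
7.25 [ 508.3 -292.5  243.3] q235 [-0.1229  1.7674  1.3793] qd [ 0.337  0.44  -0.726] F [ 1.2 -0.9  0.1] g 0.451
tool z xy [ 0.0926 -0.0724] sum -0.1178
```

Request:
{"api": "step_arm", "payload": {
  "steps": [
    [0,0,0,0]
  ]
}}

```text
time: 7.35
tool_pos: [0.5057, -0.2906, 0.2365]
tool_rot: [0.033, 0.999, 0.006, 0.042]
contact_force: [-0.3, -0.2, -1.5]
gripper_width: 0.451
```

```bash
python3 r.py
```

```text
7.35 [ 505.7 -290.6  236.5] q235 [-0.1192  1.7746  1.3799] qd [-0.065 -0.136  0.021] F [-0.3 -0.2 -1.5] g 0.451
tool z xy [ 0.0835 -0.0655] sum -0.1063
```

Request:
{"api": "step_arm", "payload": {
  "steps": [
    [0,0,0,0]
  ]
}}

```text
time: 7.45
tool_pos: [0.506, -0.2909, 0.2378]
tool_rot: [0.033, 0.999, 0.006, 0.042]
contact_force: [0.9, 0.0, 1.4]
gripper_width: 0.448
```

```bash
python3 r.py
```

```text
7.45 [ 506.  -290.9  237.8] q235 [-0.1195  1.7729  1.3809] qd [0.027 0.056 0.01 ] F [0.9 0.  1.4] g 0.448
tool z xy [ 0.0842 -0.0661] sum -0.1073
```

Request:
{"api": "step_arm", "payload": {
  "steps": [
    [0,0,0,0]
  ]
}}

```text
time: 7.55
tool_pos: [0.5059, -0.2907, 0.2379]
tool_rot: [0.033, 0.999, 0.006, 0.042]
contact_force: [0.2, 0.6, -0.5]
gripper_width: 0.45
```

```bash
python3 r.py
```

```text
7.55 [ 505.9 -290.7  237.9] q235 [-0.1195  1.7727  1.3821] qd [-0.012 -0.029  0.005] F [ 0.2  0.6 -0.5] g 0.45
tool z xy [ 0.0836 -0.0655] sum -0.1064
```

Request:
{"api": "step_arm", "payload": {
  "steps": [
    [0,0,-50,0],
    [0,0,20,0]
  ]
}}

```text
time: 7.75
tool_pos: [0.5046, -0.2896, 0.2735]
tool_rot: [0.035, 0.998, 0.006, 0.044]
contact_force: [0.2, -0.6, 2.2]
gripper_width: 0.453
```

```bash
python3 r.py
```

```text
7.75 [ 504.6 -289.6  273.5] q235 [-0.1461  1.738   1.437 ] qd [ 0.223  0.388 -0.373] F [ 0.2 -0.6  2.2] g 0.453
tool z xy [ 0.0885 -0.0693] sum -0.1126
```

Request:
{"api": "step_arm", "payload": {
  "steps": [
    [0,0,0,0]
  ]
}}

```text
time: 7.85
tool_pos: [0.5035, -0.2888, 0.2713]
tool_rot: [0.034, 0.999, 0.006, 0.042]
contact_force: [-0.5, -0.5, -2.0]
gripper_width: 0.449
```

```bash
python3 r.py
```

```text
7.85 [ 503.5 -288.8  271.3] q235 [-0.1452  1.7407  1.4382] qd [-0.078 -0.165  0.019] F [-0.5 -0.5 -2. ] g 0.449
tool z xy [ 0.0848 -0.0665] sum -0.1079
```

Request:
{"api": "step_arm", "payload": {
  "steps": [
    [0,0,40,0]
  ]
}}

```text
time: 7.95
tool_pos: [0.5109, -0.2944, 0.2418]
tool_rot: [0.039, 0.998, 0.006, 0.049]
contact_force: [1.0, -0.6, 0.5]
gripper_width: 0.447
```

Request:
{"api": "step_arm", "payload": {
  "steps": [
    [0,0,0,0]
  ]
}}

```text
time: 8.05
tool_pos: [0.5082, -0.2924, 0.2354]
tool_rot: [0.035, 0.998, 0.006, 0.045]
contact_force: [-0.4, 1.0, -1.6]
gripper_width: 0.45
```

```bash
python3 r.py
```

```text
8.05 [ 508.2 -292.4  235.4] q235 [-0.1162  1.7741  1.3697] qd [-0.08  -0.176  0.022] F [-0.4  1.  -1.6] g 0.45
tool z xy [ 0.0896 -0.0701] sum -0.114
```

```bash
python3 -c "
from h import *
im,d=grab_frame('scene'); save('s2',cv2.resize(np.clip(im[60:230,110:310]*1.4,0,255).astype(np.uint8),None,fx=4,fy=3.5,interpolation=2))"
```

```text
(no output)
```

View pics/s2.png

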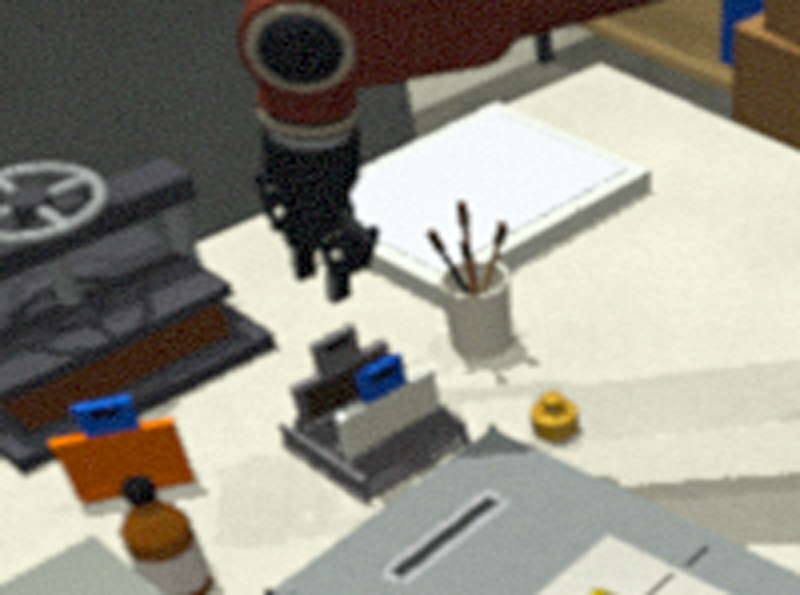

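Request:
{"api": "step_arm", "payload": {
  "steps": [
    [0,0,0,0],
    [0,0,0,0],
    [0,0,0,0],
    [0,0,0,0]
  ]
}}

```text
time: 8.5
tool_pos: [0.5132, -0.296, 0.2507]
tool_rot: [0.042, 0.998, 0.006, 0.053]
contact_force: [0.4, -0.7, -0.6]
gripper_width: 0.447
```

```bash
python3 r.py
```

```text
8.5 [ 513.2 -296.   250.7] q235 [-0.1239  1.7569  1.3732] qd [-0.01  -0.017  0.004] F [ 0.4 -0.7 -0.6] g 0.447
tool z xy [ 0.1065 -0.0828] sum -0.1353
```

Request:
{"api": "step_arm", "payload": {
  "steps": [
    [0,0,-10,0],
    [0,0,-10,0],
    [0,0,-10,0],
    [0,0,-10,0]
  ]
}}

```text
time: 8.9
tool_pos: [0.5085, -0.2923, 0.2938]
tool_rot: [0.042, 0.998, 0.006, 0.053]
contact_force: [0.4, -0.1, -0.3]
gripper_width: 0.45
```

```bash
python3 r.py
```

```text
8.9 [ 508.5 -292.3  293.8] q235 [-0.1573  1.7161  1.4476] qd [-0.079 -0.112  0.186] F [ 0.4 -0.1 -0.3] g 0.45
tool z xy [ 0.1064 -0.0827] sum -0.1352
```

Request:
{"api": "step_arm", "payload": {
  "steps": [
    [0,0,0,0]
  ]
}}

```text
time: 9.0
tool_pos: [0.5091, -0.2928, 0.2969]
tool_rot: [0.043, 0.998, 0.006, 0.055]
contact_force: [0.5, 0.4, 0.2]
gripper_width: 0.452
```

```bash
python3 r.py
```

```text
9.0 [ 509.1 -292.8  296.9] q235 [-0.1592  1.713   1.4483] qd [0.003 0.011 0.002] F [0.5 0.4 0.2] g 0.452
tool z xy [ 0.1098 -0.0853] sum -0.1395
```

Request:
{"api": "step_arm", "payload": {
  "steps": [
    [0,0,0,0]
  ]
}}

```text
time: 9.1
tool_pos: [0.5092, -0.2928, 0.2973]
tool_rot: [0.043, 0.998, 0.006, 0.055]
contact_force: [0.4, 0.5, -0.3]
gripper_width: 0.454
```

```bash
python3 r.py
```

```text
9.1 [ 509.2 -292.8  297.3] q235 [-0.1596  1.7127  1.4485] qd [-0.009 -0.017  0.005] F [ 0.4  0.5 -0.3] g 0.454
tool z xy [ 0.1103 -0.0856] sum -0.14
```

```bash
cat > c.py <<'E'
import sys
from h import *
for i in range(int(sys.argv[1]) if len(sys.argv)>1 else 3): grab_frame('top')
exec(open('r.py').read())
E
python3 c.py 2
```

```text
9.2 [ 509.2 -292.8  297. ] q235 [-0.1593  1.713   1.4483] qd [0.007 0.012 0.001] F [0.3 0.1 0.3] g 0.452
tool z xy [ 0.1099 -0.0854] sum -0.1396
```

Request:
{"api": "step_arm", "payload": {
  "steps": [
    [0,0,-50,0],
    [0,0,0,0]
  ]
}}

```text
time: 9.4
tool_pos: [0.5025, -0.2877, 0.3441]
tool_rot: [0.041, 0.998, 0.006, 0.052]
contact_force: [0.7, -0.2, 1.9]
gripper_width: 0.451
```

```bash
python3 c.py 3
```

```text
9.55 [ 500.5 -286.3  335. ] q235 [-0.1821  1.67    1.5339] qd [0.009 0.016 0.   ] F [-0.5  0.2 -0.5] g 0.45
tool z xy [ 0.0942 -0.0735] sum -0.1197
```

Request:
{"api": "step_arm", "payload": {
  "steps": [
    [0,0,50,0]
  ]
}}

```text
time: 9.65
tool_pos: [0.5081, -0.2921, 0.2937]
tool_rot: [0.042, 0.998, 0.006, 0.053]
contact_force: [1.6, -1.4, 1.2]
gripper_width: 0.45
```

```bash
python3 c.py 3
```

```text
9.8 [ 503.  -288.4  280.2] q235 [-0.1511  1.7315  1.4525] qd [-0.034 -0.091  0.005] F [0.4 0.6 0.1] g 0.452
tool z xy [ 0.0854 -0.0669] sum -0.1087
```

Request:
{"api": "step_arm", "payload": {
  "steps": [
    [0,0,50,0]
  ]
}}

```text
time: 9.9
tool_pos: [0.5106, -0.2941, 0.245]
tool_rot: [0.038, 0.998, 0.006, 0.049]
contact_force: [0.4, -1.3, 1.1]
gripper_width: 0.451
```

```bash
python3 c.py 3
```

```text
10.05 [ 505.7 -290.5  233.8] q235 [-0.1149  1.7751  1.3791] qd [-0.035 -0.074 -0.003] F [0.1 0.  0.4] g 0.454
tool z xy [ 0.0803 -0.0631] sum -0.1023
```

Request:
{"api": "step_arm", "payload": {
  "steps": [
    [0,0,-50,0],
    [0,0,-50,0],
    [0,0,0,0]
  ]
}}

```text
time: 10.35
tool_pos: [0.4977, -0.2842, 0.3433]
tool_rot: [0.033, 0.999, 0.006, 0.041]
contact_force: [0.8, -0.8, 1.1]
gripper_width: 0.447
```

```bash
python3 c.py 3
```

```text
10.5 [ 495.9 -282.9  333.9] q235 [-0.178   1.667   1.5597] qd [ 0.028  0.058 -0.004] F [ 0.6 -0.  -0.2] g 0.452
tool z xy [ 0.0729 -0.0575] sum -0.0929
```

Request:
{"api": "step_arm", "payload": {
  "steps": [
    [0,0,50,0]
  ]
}}

```text
time: 10.6
tool_pos: [0.5024, -0.2879, 0.2923]
tool_rot: [0.034, 0.999, 0.006, 0.042]
contact_force: [0.6, 0.0, 1.3]
gripper_width: 0.449
```

```bash
python3 c.py 3
```

```text
10.75 [ 497.4 -284.2  278.8] q235 [-0.1502  1.7317  1.4776] qd [-0.027 -0.081  0.002] F [1.  1.1 0.4] g 0.451
tool z xy [ 0.0646 -0.0511] sum -0.0824
```

Request:
{"api": "step_arm", "payload": {
  "steps": [
    [0,0,50,0]
  ]
}}

```text
time: 10.85
tool_pos: [0.504, -0.2892, 0.2426]
tool_rot: [0.03, 0.999, 0.006, 0.038]
contact_force: [1.2, -1.5, 2.4]
gripper_width: 0.445
```

```bash
python3 c.py 3
```

```text
11.0 [ 498.9 -285.5  231.3] q235 [-0.116   1.7791  1.4034] qd [-0.034 -0.08  -0.004] F [-0.3 -1.2  1.4] g 0.45
tool z xy [ 0.0587 -0.0467] sum -0.0751
```

Request:
{"api": "step_arm", "payload": {
  "steps": [
    [0,0,-50,0],
    [0,0,0,0]
  ]
}}

```text
time: 11.2
tool_pos: [0.4964, -0.2834, 0.2867]
tool_rot: [0.024, 0.999, 0.006, 0.03]
contact_force: [0.6, -0.7, 1.3]
gripper_width: 0.451
```

```bash
python3 c.py 3
```

```text
11.35 [ 494.  -281.7  278.3] q235 [-0.1483  1.7303  1.4947] qd [ 0.014  0.036 -0.008] F [ 0.7  0.2 -0.3] g 0.449
tool z xy [ 0.0506 -0.0405] sum -0.0649
```

Request:
{"api": "step_arm", "payload": {
  "steps": [
    [0,0,50,0]
  ]
}}

```text
time: 11.45
tool_pos: [0.5005, -0.2866, 0.2376]
tool_rot: [0.026, 0.999, 0.006, 0.032]
contact_force: [1.0, -1.2, 0.5]
gripper_width: 0.45
```

```bash
python3 c.py 3
```

```text
11.6 [ 494.6 -282.3  224.8] q235 [-0.1126  1.7864  1.4113] qd [-0.029 -0.07   0.001] F [ 0.3  0.2 -0.4] g 0.45
tool z xy [ 0.044  -0.0355] sum -0.0565
```

Request:
{"api": "step_arm", "payload": {
  "steps": [
    [0,0,-50,0],
    [0,0,0,0]
  ]
}}

```text
time: 11.8
tool_pos: [0.492, -0.2802, 0.2775]
tool_rot: [0.017, 1.0, 0.006, 0.021]
contact_force: [0.6, 0.4, 1.4]
gripper_width: 0.451
```

```bash
python3 c.py 3
```

```text
11.95 [ 489.6 -278.4  269.2] q235 [-0.1428  1.7397  1.5021] qd [ 0.014  0.027 -0.007] F [-0.3  0.3 -0.7] g 0.446
tool z xy [ 0.0329 -0.0271] sum -0.0426
```

Request:
{"api": "step_arm", "payload": {
  "steps": [
    [0,0,50,0]
  ]
}}

```text
time: 12.05
tool_pos: [0.4951, -0.2827, 0.2278]
tool_rot: [0.019, 1.0, 0.006, 0.023]
contact_force: [0.8, -0.7, -0.1]
gripper_width: 0.455
```

```bash
python3 c.py 3
```

```text
12.2 [ 489.1 -278.1  215.1] q235 [-0.1077  1.7975  1.4183] qd [-0.028 -0.077  0.   ] F [0.2 1.  0.4] g 0.448
tool z xy [ 0.0256 -0.0217] sum -0.0335
```

Request:
{"api": "step_arm", "payload": {
  "steps": [
    [0,0,-50,0],
    [0,0,0,0]
  ]
}}

```text
time: 12.4
tool_pos: [0.4874, -0.2768, 0.2678]
tool_rot: [0.01, 1.0, 0.006, 0.012]
contact_force: [1.2, 0.1, 0.7]
gripper_width: 0.447
```

```bash
python3 c.py 3
```

```text
12.55 [ 484.9 -274.9  259.7] q235 [-0.1371  1.7499  1.5092] qd [ 0.012  0.027 -0.007] F [-0.3  1.1 -0. ] g 0.45
tool z xy [ 0.0145 -0.0132] sum -0.0196
```

Request:
{"api": "step_arm", "payload": {
  "steps": [
    [0,0,50,0]
  ]
}}

```text
time: 12.65
tool_pos: [0.4896, -0.2786, 0.2181]
tool_rot: [0.012, 1.0, 0.006, 0.014]
contact_force: [0.7, 0.1, 0.4]
gripper_width: 0.446
```

```bash
python3 c.py 3; python3 -c "
from h import *
go(481.5,-272.4,110,0.5)"
```

```text
12.8 [ 483.4 -273.9  205.6] q235 [-0.1026  1.8086  1.4251] qd [-0.03  -0.077  0.002] F [ 0.4 -0.1  0.4] g 0.453
tool z xy [ 0.0073 -0.0077] sum -0.0105
t 12.8 pos [ 483.4 -273.9  205.6] yaw 0.66 tilt [0.0039 0.0036] F [ 0.4 -0.1  0.4] g 0.453
tool shift [-1.9 -1.5 95.6] turn 0.16
```

Request:
{"api": "step_arm", "payload": {
  "steps": [
    [-1,-1,45,0]
  ]
}}

```text
time: 12.9
tool_pos: [0.4872, -0.2766, 0.1691]
tool_rot: [0.009, 1.0, 0.006, 0.01]
contact_force: [0.7, -1.5, 0.2]
gripper_width: 0.449
```

```bash
python3 c.py 4; python3 -c "
from h import *
go(481.5,-272.4,110,0.5)"
```

```text
13.1 [ 482.7 -273.2  161.4] q235 [-0.0676  1.8515  1.3483] qd [-0.023 -0.051 -0.012] F [-0.1  0.3  0.1] g 0.452
tool z xy [ 0.0065 -0.0071] sum -0.0094
t 13.1 pos [ 482.7 -273.2  161.4] yaw 0.67 tilt [0.0036 0.0032] F [-0.1  0.3  0.1] g 0.452
tool shift [-1.1 -0.8 51.4] turn 0.17
```

Request:
{"api": "step_arm", "payload": {
  "steps": [
    [-1,-1,25,0]
  ]
}}

```text
time: 13.2
tool_pos: [0.4856, -0.2753, 0.1436]
tool_rot: [0.007, 1.0, 0.006, 0.008]
contact_force: [0.9, -0.8, 0.5]
gripper_width: 0.447
```

```bash
python3 c.py 4
```

```text
13.4 [ 482.7 -273.1  138.7] q235 [-0.047   1.8715  1.3052] qd [-0.008 -0.012 -0.009] F [-1.  -0.9  0.9] g 0.455
tool z xy [ 0.0084 -0.0086] sum -0.0119
```

Request:
{"api": "step_arm", "payload": {
  "steps": [
    [0,0,23,0]
  ]
}}

```text
time: 13.5
tool_pos: [0.4862, -0.2757, 0.1217]
tool_rot: [0.008, 1.0, 0.006, 0.008]
contact_force: [-0.3, 0.5, 1.3]
gripper_width: 0.448
```

```bash
python3 c.py 4; python3 -c "
from h import *
go(481.5,-272.4,110,0.5)"
```

```text
13.7 [ 483.4 -273.6  117.2] q235 [-0.0222  1.8857  1.265 ] qd [-0.006 -0.01  -0.007] F [ 0.7 -0.2  0.5] g 0.453
tool z xy [ 0.0093 -0.0092] sum -0.013
t 13.7 pos [ 483.4 -273.6  117.2] yaw 0.67 tilt [0.0046 0.0046] F [ 0.7 -0.2  0.5] g 0.453
tool shift [-1.9 -1.2  7.2] turn 0.17
```

Request:
{"api": "step_arm", "payload": {
  "steps": [
    [-2,-1.2,7,0]
  ]
}}

```text
time: 13.8
tool_pos: [0.4828, -0.2735, 0.1127]
tool_rot: [0.006, 1.0, 0.006, 0.006]
contact_force: [0.2, 0.1, 0.1]
gripper_width: 0.448
```

```bash
python3 c.py 4
```

```text
14.0 [ 481.5 -272.5  110.5] q235 [-0.0199  1.8955  1.2527] qd [ 0.002 -0.004 -0.003] F [0.4 0.3 0.3] g 0.45
tool z xy [ 0.0096 -0.0094] sum -0.0133
```

Request:
{"api": "step_arm", "payload": {
  "steps": [
    [0,0,0,0]
  ],
  "claw": 0
}}

```text
time: 14.1
tool_pos: [0.4815, -0.2726, 0.1108]
tool_rot: [0.005, 1.0, 0.006, 0.005]
contact_force: [1.0, 0.1, -0.6]
gripper_width: 0.295
```

```bash
python3 c.py 10
```

```text
14.6 [ 481.7 -272.5  110.9] q235 [-0.0202  1.895   1.2529] qd [-0.001 -0.001 -0.001] F [-0.1  1.5  3.8] g 0.105
tool z xy [ 0.0102 -0.0095] sum -0.0138
```

Request:
{"api": "step_arm", "payload": {
  "steps": [
    [0,0,-12,0]
  ]
}}

```text
time: 14.7
tool_pos: [0.4801, -0.2716, 0.1208]
tool_rot: [0.004, 1.0, 0.006, 0.003]
contact_force: [0.0, -0.6, -2.2]
gripper_width: 0.106
```

```bash
python3 c.py 3
```

```text
14.85 [ 481.8 -272.5  123.6] q235 [-0.035   1.8868  1.2752] qd [ 0.01   0.013 -0.016] F [-0.3  1.  -1.4] g 0.105
tool z xy [ 0.0109 -0.0098] sum -0.0146
```

Request:
{"api": "step_arm", "payload": {
  "steps": [
    [0,0,-15,0]
  ]
}}

```text
time: 14.95
tool_pos: [0.4799, -0.2713, 0.1362]
tool_rot: [0.003, 1.0, 0.006, 0.003]
contact_force: [-0.1, -0.2, -2.7]
gripper_width: 0.108
```

```bash
python3 c.py 3
```

```text
15.1 [ 482.3 -272.5  140.1] q235 [-0.0531  1.8749  1.3032] qd [ 0.009  0.016 -0.02 ] F [ 0.1  1.  -1.3] g 0.104
tool z xy [ 0.0129 -0.0104] sum -0.0166
```

Request:
{"api": "step_arm", "payload": {
  "steps": [
    [0,0,-20,0]
  ]
}}

```text
time: 15.2
tool_pos: [0.4803, -0.2712, 0.1571]
tool_rot: [0.004, 1.0, 0.006, 0.004]
contact_force: [-0.1, 0.5, -1.5]
gripper_width: 0.104
```

```bash
python3 c.py 3
```

```text
15.35 [ 483.  -273.3  161.7] q235 [-0.0746  1.8578  1.3378] qd [0.018 0.031 0.002] F [-0.2  0.3 -1.3] g 0.108
tool z xy [ 0.0159 -0.0132] sum -0.0207
```

Request:
{"api": "step_arm", "payload": {
  "steps": [
    [0,0,-45,0]
  ]
}}

```text
time: 15.45
tool_pos: [0.4784, -0.2699, 0.1985]
tool_rot: [0.002, 1.0, 0.006, 0.002]
contact_force: [0.0, 0.0, -2.5]
gripper_width: 0.106
```

```bash
python3 c.py 3
```

```text
15.6 [ 484.  -274.1  209.9] q235 [-0.116   1.8139  1.4158] qd [0.028 0.059 0.005] F [-0.  -0.2 -0.8] g 0.104
tool z xy [ 0.0215 -0.0177] sum -0.0278
```

Request:
{"api": "step_arm", "payload": {
  "steps": [
    [0,0,-45,0]
  ]
}}

```text
time: 15.7
tool_pos: [0.4792, -0.2706, 0.2455]
tool_rot: [0.004, 1.0, 0.006, 0.004]
contact_force: [-1.1, -0.7, -3.1]
gripper_width: 0.103
```

```bash
python3 c.py 3;python3 -c "
from h import *
go(596.4,-46.3,275,7.5)"
```

```text
15.85 [ 484.3 -274.3  257.4] q235 [-0.1476  1.7634  1.492 ] qd [0.027 0.06  0.001] F [ 0.6 -0.5 -1.2] g 0.102
tool z xy [ 0.0261 -0.0215] sum -0.0338
t 15.85 pos [ 484.3 -274.3  257.4] yaw 0.66 tilt [0.0108 0.013 ] F [ 0.6 -0.5 -1.2] g 0.102
tool shift [ 114.7 -226.7  -17.6] turn -6.84
```

Request:
{"api": "step_arm", "payload": {
  "steps": [
    [0,0,-40,-6.8],
    [0,0,0,0]
  ]
}}

```text
time: 16.05
tool_pos: [0.4823, -0.273, 0.2936]
tool_rot: [0.01, 0.998, 0.067, 0.01]
contact_force: [0.7, -0.3, 0.9]
gripper_width: 0.106
```

```bash
python3 c.py 3;python3 -c "
from h import *
go(596.4,-46.3,275,7.5)"
```

```text
16.2 [ 479.6 -271.   285.5] q235 [-0.1611  1.7289  1.5591] qd [0.002 0.007 0.001] F [-0.7 -0.3 -2.6] g 0.104
tool z xy [ 0.0107 -0.0101] sum -0.0147
t 16.2 pos [ 479.6 -271.   285.5] yaw 7.57 tilt [0.0054 0.005 ] F [-0.7 -0.3 -2.6] g 0.104
tool shift [ 145.4 -207.3   10.5] turn 0.07
```

Request:
{"api": "step_arm", "payload": {
  "steps": [
    [20,-29,0,0],
    [20,-29,0,0],
    [20,-29,0,0],
    [20,-29,0,0],
    [20,-29,0,0],
    [20,-29,0,0]
  ]
}}

```text
time: 16.8
tool_pos: [0.5739, -0.0792, 0.2678]
tool_rot: [0.002, 0.998, 0.059, -0.004]
contact_force: [0.2, 0.2, -1.0]
gripper_width: 0.105
```

```bash
python3 c.py 4;python3 -c "
from h import *
go(596.4,-46.3,275,7.5)"
```

```text
17.0 [573.6 -80.1 268.2] q235 [-0.0697  1.6734  1.5454] qd [-0.014 -0.004  0.004] F [ 0.1 -0.3 -1.6] g 0.106
tool z xy [-0.0088 -0.0042] sum 0.0074
t 17.0 pos [573.6 -80.1 268.2] yaw 6.88 tilt [ 0.0018 -0.0045] F [ 0.1 -0.3 -1.6] g 0.106
tool shift [ 26.7 -30.8  -6.8] turn -0.62
```

Request:
{"api": "step_arm", "payload": {
  "steps": [
    [26,-30,-6,-0.6]
  ]
}}

```text
time: 17.1
tool_pos: [0.5942, -0.0503, 0.272]
tool_rot: [0.003, 0.998, 0.062, -0.006]
contact_force: [0.4, 0.3, -1.5]
gripper_width: 0.105
```

```bash
python3 c.py 4;python3 -c "
from h import *
go(596.4,-46.3,260,7.5)"
```

```text
17.3 [595.5 -47.9 273. ] q235 [-0.0273  1.6244  1.5535] qd [-0.011  0.009  0.003] F [ 0.  -0.2 -2. ] g 0.107
tool z xy [-0.0101 -0.0046] sum 0.009
t 17.3 pos [595.5 -47.9 273. ] yaw 7.45 tilt [ 0.002  -0.0052] F [ 0.  -0.2 -2. ] g 0.107
tool shift [ 1.1 -1.5 13. ] turn -0.05
```

Request:
{"api": "step_arm", "payload": {
  "steps": [
    [1.5,-1,14,0]
  ]
}}

```text
time: 17.4
tool_pos: [0.5975, -0.0482, 0.2607]
tool_rot: [0.003, 0.998, 0.064, -0.003]
contact_force: [0.5, -1.1, -1.2]
gripper_width: 0.105
```

```bash
python3 c.py 3; python3 -c "
from h import *
im,d=grab_frame('scene'); im=np.clip(im*1.4,0,255).astype(np.uint8); save('s3',cv2.resize(im[130:250,140:300],None,fx=5,fy=5,interpolation=2))
go(597.5,-46.6,243,7.5)"
```

```text
17.55 [595.3 -47.5 256.4] q235 [-0.0173  1.6421  1.53  ] qd [-0.008 -0.027  0.005] F [ 0.2 -0.2 -1.2] g 0.104
tool z xy [-0.0143 -0.0039] sum 0.0132
t 17.6 pos [595.8 -47.5 257.4] yaw 7.38 tilt [ 0.0017 -0.0065] F [ 0.1  0.8 -1.4] g 0.105
tool shift [ 1.8 -0.6 14.4] turn -0.12
```

View pics/s3.png

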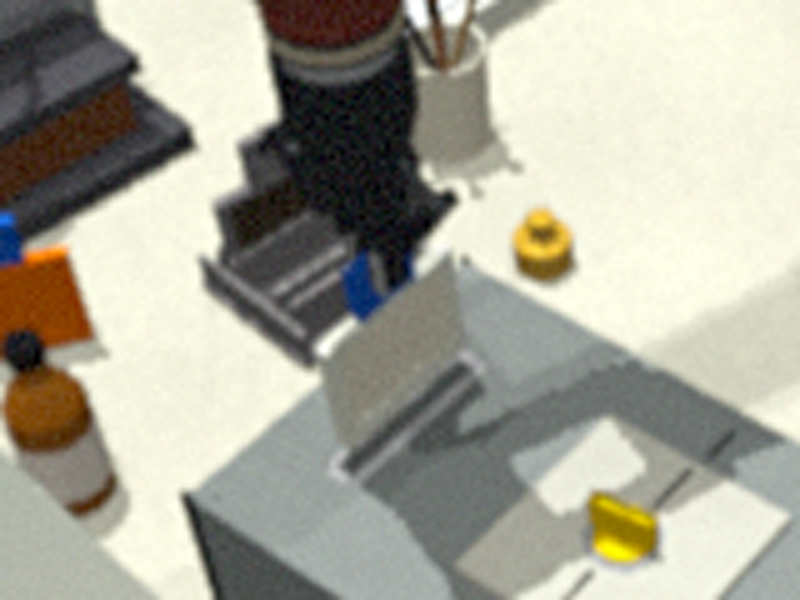

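Run:
```python
from h import *
P=camera_params('scene');K=np.array(P['mtx']);T=np.linalg.inv(np.array(P['extrinsics']))
def proj(p): 
    q,_=cv2.projectPoints(np.array(p,float)/1000,cv2.Rodrigues(T[:3,:3])[0],T[:3,3],K,np.array([P['k1'],0,0,0.])); return np.round((q.reshape(-1,2)-[140,130])*5+2).astype(int).tolist()
a=np.radians(7.5);X=np.array([np.cos(a),np.sin(a),0]);Y=np.array([-np.sin(a),np.cos(a),0])
s=np.array([596.4,-46.3,140]); print("slot corners",proj([s+i*58*X+j*7*Y for i in(-1,1) for j in(-1,1)]))
b=np.array([595.8-1.9,-47.5+.6,257.4-103]); Z=np.array([.019,-.005,1])
print("filter bottom front -x,+x; top front -x,+x",proj([b-55*X+5*Y,b+55*X+5*Y,b-55*X+5*Y+90*Z,b+55*X+5*Y+90*Z]))
```

```text
slot corners [[453, 357], [470, 366], [330, 465], [346, 476]]
filter bottom front -x,+x; top front -x,+x [[465, 350], [347, 453], [449, 248], [323, 353]]
```

Request:
{"api": "step_arm", "payload": {
  "steps": [
    [2,-0.6,10,0],
    [0,0,5,0],
    [0,0,0,0]
  ]
}}

```text
time: 17.9
tool_pos: [0.5974, -0.0473, 0.2413]
tool_rot: [0.002, 0.998, 0.064, -0.006]
contact_force: [-0.1, -0.0, -1.7]
gripper_width: 0.101
```

```bash
python3 c.py 3; python3 -c "
from h import *
go(597.0,-46.6,233,7.5)"
```

```text
18.05 [597.7 -47.3 242.3] q235 [-0.0062  1.6545  1.5035] qd [-0.004 -0.007  0.002] F [-0.8 -0.3 -1.8] g 0.102
tool z xy [-0.0112 -0.0041] sum 0.0101
t 18.05 pos [597.7 -47.3 242.3] yaw 7.32 tilt [ 0.0017 -0.0057] F [-0.8 -0.3 -1.8] g 0.102
tool shift [-0.6 -0.8  9.3] turn -0.18
```

Request:
{"api": "step_arm", "payload": {
  "steps": [
    [0,-0.6,8,0],
    [0,0,5,0],
    [0,0,0,0]
  ]
}}

```text
time: 18.35
tool_pos: [0.5981, -0.0462, 0.2295]
tool_rot: [0.002, 0.998, 0.064, -0.005]
contact_force: [-0.5, 0.2, -1.1]
gripper_width: 0.106
```

```bash
python3 c.py 3; python3 -c "
from h import *
go(597.0,-46.6,220,7.5)"
```

```text
18.5 [598.2 -46.3 230.1] q235 [1.0000e-04 1.6684e+00 1.4808e+00] qd [-0.003 -0.002  0.003] F [-0.9  1.2 -1.3] g 0.104
tool z xy [-0.0087 -0.0037] sum 0.0078
t 18.5 pos [598.2 -46.3 230.1] yaw 7.34 tilt [ 0.0015 -0.0045] F [-0.9  1.2 -1.3] g 0.104
tool shift [-1.2  0.1 10.1] turn -0.16
```

Request:
{"api": "step_arm", "payload": {
  "steps": [
    [-1,0,10,-0.2],
    [0,0,8,0],
    [0,0,8,0],
    [0,0,0,0]
  ]
}}

```text
time: 18.9
tool_pos: [0.5969, -0.0464, 0.2021]
tool_rot: [0.001, 0.998, 0.066, -0.004]
contact_force: [0.1, 0.1, -0.9]
gripper_width: 0.102
```

```bash
python3 c.py 3; python3 -c "
from h import *
go(597.0,-46.6,180,7.5)"
```

```text
19.05 [597.7 -46.3 204. ] q235 [0.0145 1.6979 1.4341] qd [-0.007 -0.01   0.   ] F [-0.7  0.3 -1.7] g 0.103
tool z xy [-0.0057 -0.0033] sum 0.005
t 19.05 pos [597.7 -46.3 204. ] yaw 7.55 tilt [ 0.0014 -0.003 ] F [-0.7  0.3 -1.7] g 0.103
tool shift [-0.8  0.2 24. ] turn 0.05
```

Request:
{"api": "step_arm", "payload": {
  "steps": [
    [-0.8,0,10,0],
    [0,0,8,0],
    [0,0,8,0],
    [0,0,0,0]
  ]
}}

```text
time: 19.45
tool_pos: [0.5974, -0.0463, 0.177]
tool_rot: [0.001, 0.998, 0.066, -0.002]
contact_force: [-0.5, 0.9, -2.1]
gripper_width: 0.105
```

```bash
python3 c.py 3; python3 -c "
from h import *
go(597.0,-46.6,160,7.5)"
```

```text
19.6 [598.2 -46.3 178.8] q235 [0.032  1.7231 1.3871] qd [-0.005 -0.007  0.001] F [-0.4  1.2 -2.6] g 0.103
tool z xy [-0.0013 -0.0028] sum 0.0007
t 19.6 pos [598.2 -46.3 178.8] yaw 7.55 tilt [ 0.0013 -0.0007] F [-0.4  1.2 -2.6] g 0.103
tool shift [-1.2  0.2 18.8] turn 0.05
```

Request:
{"api": "step_arm", "payload": {
  "steps": [
    [-0.5,0,8,0],
    [0,0,7,0],
    [0,0,0,0]
  ]
}}

```text
time: 19.9
tool_pos: [0.598, -0.0462, 0.1639]
tool_rot: [0.001, 0.998, 0.066, -0.0]
contact_force: [0.1, 0.7, -1.7]
gripper_width: 0.102
```

```bash
python3 c.py 3; python3 -c "
from h import *
go(597.0,-46.6,152,7.5)"
```

```text
20.05 [598.4 -46.2 164.9] q235 [0.0429 1.7359 1.3615] qd [-0.005 -0.005  0.003] F [-0.4  0.8 -2.5] g 0.104
tool z xy [ 0.0007 -0.0025] sum -0.0012
t 20.05 pos [598.4 -46.2 164.9] yaw 7.56 tilt [0.0013 0.0003] F [-0.4  0.8 -2.5] g 0.104
tool shift [-1.4  0.2 12.9] turn 0.06
```

Request:
{"api": "step_arm", "payload": {
  "steps": [
    [-0.8,0,6,0],
    [0,0,4,0],
    [0,0,0,0]
  ]
}}

```text
time: 20.35
tool_pos: [0.5981, -0.0462, 0.1551]
tool_rot: [0.001, 0.998, 0.066, 0.001]
contact_force: [-0.7, 1.2, -2.1]
gripper_width: 0.106
```

```bash
python3 c.py 3
```

```text
20.5 [598.2 -46.2 155.4] q235 [0.0498 1.7453 1.3435] qd [-0.003  0.     0.003] F [ 0.1  2.  -2.4] g 0.104
tool z xy [ 0.0027 -0.0023] sum -0.0031
```

Request:
{"api": "step_arm", "payload": {
  "steps": [
    [0,0,4,0],
    [0,0,2,0]
  ]
}}

```text
time: 20.7
tool_pos: [0.5983, -0.0462, 0.1532]
tool_rot: [0.001, 0.998, 0.066, 0.001]
contact_force: [-6.7, 3.0, 9.7]
gripper_width: 0.101
```

```bash
python3 c.py 3
```

```text
20.85 [598.3 -46.2 153.2] q235 [0.0523 1.7465 1.34  ] qd [ 0.     0.001 -0.   ] F [-6.4  1.8  7.6] g 0.106
tool z xy [ 0.0023 -0.0023] sum -0.0027
```

Request:
{"api": "step_arm", "payload": {
  "steps": [
    [0,0,0,0],
    [0,0,0,0],
    [0,0,0,0],
    [0,0,0,0]
  ],
  "claw": 45
}}

```text
time: 21.25
tool_pos: [0.6003, -0.0478, 0.1552]
tool_rot: [0.003, 0.998, 0.066, 0.004]
contact_force: [-1.3, -0.8, 0.0]
gripper_width: 0.451
```

```bash
python3 c.py 2
```

```text
21.35 [600.2 -47.7 155.1] q235 [0.0514 1.7442 1.3371] qd [0.001 0.002 0.004] F [-0.1 -0.3 -0. ] g 0.446
tool z xy [ 0.0079 -0.0059] sum -0.0089
```

Request:
{"api": "step_arm", "payload": {
  "steps": [
    [0,0,-15,0],
    [0,0,0,0]
  ]
}}

```text
time: 21.55
tool_pos: [0.6001, -0.0477, 0.171]
tool_rot: [0.003, 0.998, 0.066, 0.004]
contact_force: [1.0, -0.4, 0.7]
gripper_width: 0.45
```

```bash
python3 c.py 3
```

```text
21.7 [598.4 -47.4 168. ] q235 [0.039  1.7346 1.3641] qd [ 0.006  0.01  -0.001] F [-0.1  0.8  0.1] g 0.447
tool z xy [ 0.003 -0.005] sum -0.0039
```

Request:
{"api": "step_arm", "payload": {
  "steps": [
    [0,0,-45,0]
  ]
}}

```text
time: 21.8
tool_pos: [0.5938, -0.0463, 0.2051]
tool_rot: [0.001, 0.998, 0.066, -0.006]
contact_force: [0.3, -0.1, -1.0]
gripper_width: 0.453
```

```bash
python3 c.py 3
```

```text
21.95 [600.4 -47.5 217. ] q235 [1.4000e-03 1.6892e+00 1.4397e+00] qd [ 0.029  0.056 -0.005] F [ 0.6  0.3 -0.6] g 0.453
tool z xy [ 0.0101 -0.0065] sum -0.0112
```

Request:
{"api": "step_arm", "payload": {
  "steps": [
    [0,0,-35,0]
  ]
}}

```text
time: 22.05
tool_pos: [0.5968, -0.0467, 0.2455]
tool_rot: [0.002, 0.998, 0.066, -0.001]
contact_force: [0.0, -0.1, -1.1]
gripper_width: 0.448
```

```bash
python3 c.py 3; python3 -c "
from h import *
go(572.8,127.5,240,100)"
```

```text
22.2 [601.4 -47.5 254.6] q235 [-0.0216  1.6494  1.4975] qd [ 0.021  0.053 -0.001] F [ 0.5  0.1 -0.1] g 0.456
tool z xy [ 0.0152 -0.0075] sum -0.0164
t 22.2 pos [601.4 -47.5 254.6] yaw 7.57 tilt [0.0043 0.0073] F [ 0.5  0.1 -0.1] g 0.456
tool shift [  -5.3 -177.3   14.6] turn -92.43
```

Run:
```python
from h import *
im,d=grab_frame('scene'); W=cloud('scene',d)*1000
hsv=cv2.cvtColor(im,cv2.COLOR_RGB2HSV)
v,u=np.mgrid[:420,:560]; R=(u>230)&(u<300)&(v>205)&(v<260)&(d>0)
m=R&(hsv[...,0]>18)&(hsv[...,0]<36)&(hsv[...,1]>110); print(m.sum())
t=m&(W[...,2]>158); print("upper wing",t.sum(),pca(W[t][:,:2]),np.percentile(W[t][:,2],[50,98]))
b=(u>170)&(u<240)&(v>170)&(v<240)&(hsv[...,0]>95)&(hsv[...,0]<130)&(hsv[...,1]>110)&(d>0); print("blue",b.sum(),np.round(W[b].mean(0)),np.round(np.percentile(W[b][:,2],[2,50,98])))
im=np.clip(im*1.4,0,255).astype(np.uint8); save('s4',cv2.resize(im[155:265,190:320],None,fx=5.5,fy=5.5,interpolation=2))
```

```text
138
upper wing 82 (array([573.7, 132.9]), 'ang', np.float64(-73.7), 'len', array([42.1,  8.7])) [172.34400878 178.94530034]
blue 145 [600. -37. 187.] [143. 172. 339.]
```

View pics/s4.png

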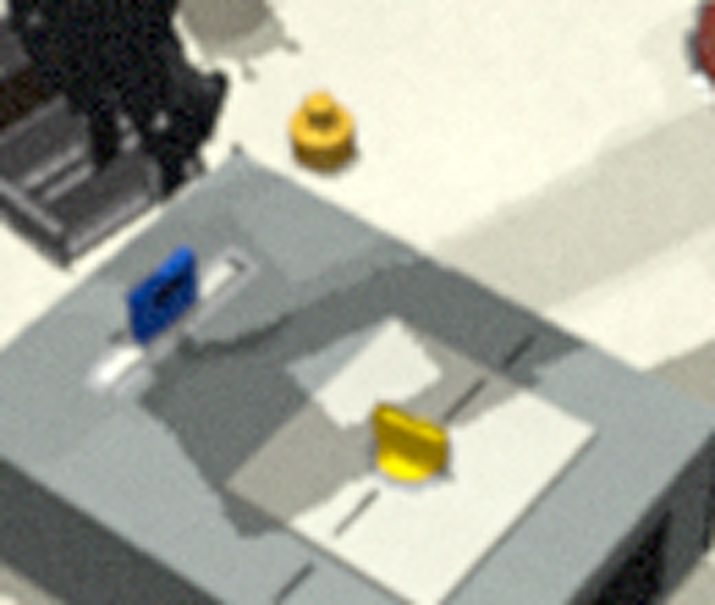

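Request:
{"api": "step_arm", "payload": {
  "steps": [
    [0,0,0,-8.5],
    [0,0,0,-8.5],
    [0,0,0,-8.5],
    [0,0,0,-8.5],
    [0,0,0,-8.5],
    [0,0,0,-8.5],
    [0,0,0,-8.5],
    [0,0,0,-8.5]
  ]
}}

```text
time: 23.05
tool_pos: [0.5934, -0.046, 0.2335]
tool_rot: [-0.003, 0.785, 0.62, -0.006]
contact_force: [-0.2, 0.1, -0.2]
gripper_width: 0.452
```

Request:
{"api": "step_arm", "payload": {
  "steps": [
    [0,0,0,-8.5],
    [0,0,0,-8.5],
    [0,0,0,-8.5],
    [0,0,0,-6]
  ]
}}

```text
time: 23.45
tool_pos: [0.5893, -0.0453, 0.223]
tool_rot: [-0.011, 0.583, 0.812, -0.007]
contact_force: [-0.4, -0.0, -0.1]
gripper_width: 0.45
```

```bash
python3 c.py 3; python3 -c "
from h import *
go(572.8,128,240,106.7)"
```

```text
23.6 [589.5 -45.3 223.5] q235 [-0.0044  1.6843  1.4879] qd [-0.008 -0.014  0.001] F [-0.3 -0.1 -0.3] g 0.449
tool z xy [-0.0266  0.001 ] sum 0.0262
t 23.6 pos [589.5 -45.3 223.5] yaw 108.21 tilt [-0.011  -0.0074] F [-0.3 -0.1 -0.3] g 0.449
tool shift [169.8  38.3 -16.5] turn 1.51
```

Request:
{"api": "step_arm", "payload": {
  "steps": [
    [33,7.5,-4,0.3],
    [33,7.5,-4,0.3],
    [33,7.5,-4,0.3],
    [33,7.5,-4,0.3],
    [30,7.5,0,0.3]
  ]
}}

```text
time: 24.1
tool_pos: [0.5764, 0.122, 0.2359]
tool_rot: [-0.013, 0.606, 0.796, -0.009]
contact_force: [0.7, -0.5, 0.3]
gripper_width: 0.451
```

```bash
python3 c.py 3; python3 -c "
from h import *
go(572.8,128,200,106.7)"
```

```text
24.25 [576.1 121.9 235.1] q235 [-0.0131  1.6734  1.5143] qd [-0.003  0.004 -0.   ] F [-0.5 -0.5 -0.1] g 0.447
tool z xy [-0.0332  0.0001] sum 0.0331
t 24.25 pos [576.1 121.9 235.1] yaw 105.65 tilt [-0.0132 -0.01  ] F [-0.5 -0.5 -0.1] g 0.447
tool shift [ 6.8 -1.6 35.1] turn -1.05
```

Request:
{"api": "step_arm", "payload": {
  "steps": [
    [6,-1.5,40,-1],
    [0,0,0,0]
  ]
}}

```text
time: 24.45
tool_pos: [0.5716, 0.1261, 0.1939]
tool_rot: [-0.013, 0.598, 0.801, -0.01]
contact_force: [-0.8, -0.9, -1.8]
gripper_width: 0.453
```

```bash
python3 c.py 3
```

```text
24.6 [577.  126.  202.9] q235 [0.0024 1.712  1.4454] qd [-0.008 -0.024 -0.003] F [ 1.  -0.1  1.1] g 0.454
tool z xy [-0.0183  0.0002] sum 0.0183
```

Request:
{"api": "step_arm", "payload": {
  "steps": [
    [0,0,-40,0]
  ]
}}

```text
time: 24.7
tool_pos: [0.5753, 0.1249, 0.2385]
tool_rot: [-0.011, 0.599, 0.8, -0.009]
contact_force: [0.5, 0.3, -0.9]
gripper_width: 0.451
```

```bash
python3 c.py 3
```

```text
24.85 [581.  125.4 249.5] q235 [-0.0249  1.661   1.5129] qd [ 0.025  0.058 -0.007] F [-0.4 -0.   0.3] g 0.455
tool z xy [-0.0075  0.001 ] sum 0.0074
```

Request:
{"api": "step_arm", "payload": {
  "steps": [
    [0,0,40,0],
    [0,0,0,0]
  ]
}}

```text
time: 25.05
tool_pos: [0.5832, 0.1245, 0.2133]
tool_rot: [-0.0, 0.6, 0.8, 0.001]
contact_force: [-1.3, 0.3, -1.4]
gripper_width: 0.45
```

```bash
python3 c.py 3; python3 -c "
from h import *
go(572.8,128,175,106.7)"
```

```text
25.2 [586.6 125.1 220.2] q235 [-0.007   1.6923  1.445 ] qd [-0.005 -0.005 -0.004] F [-0.4  0.3  1.2] g 0.453
tool z xy [0.0111 0.0024] sum -0.0113
t 25.2 pos [586.6 125.1 220.2] yaw 106.27 tilt [0.0037 0.0043] F [-0.4  0.3  1.2] g 0.453
tool shift [  6.6 -12.5  45.2] turn -0.43
```

Request:
{"api": "step_arm", "payload": {
  "steps": [
    [6,-12,30,-0.4]
  ]
}}

```text
time: 25.3
tool_pos: [0.5784, 0.1276, 0.197]
tool_rot: [0.009, 0.597, 0.802, 0.009]
contact_force: [0.2, 0.3, 0.4]
gripper_width: 0.453
```

```bash
python3 c.py 4; python3 -c "
from h import *
go(572.8,128,175,106.7)"
```

```text
25.5 [574.  127.6 190.9] q235 [-0.0144  1.7492  1.3951] qd [-0.004 -0.032 -0.006] F [-0.3  0.4  1. ] g 0.446
tool z xy [0.0115 0.0024] sum -0.0117
t 25.5 pos [574.  127.6 190.9] yaw 106.67 tilt [0.0039 0.0044] F [-0.3  0.4  1. ] g 0.446
tool shift [ 0.7 -1.  15.9] turn -0.03
```

Request:
{"api": "step_arm", "payload": {
  "steps": [
    [0.7,-1,18,0]
  ]
}}

```text
time: 25.6
tool_pos: [0.5763, 0.1282, 0.1773]
tool_rot: [0.007, 0.597, 0.802, 0.007]
contact_force: [0.4, 0.4, 1.2]
gripper_width: 0.447
```

```bash
python3 c.py 4; python3 -c "
from h import *
go(572.8,128,155,106.7)"
```

```text
25.8 [572.9 127.9 172.4] q235 [-8.0000e-04  1.7674e+00  1.3643e+00] qd [-0.008 -0.013 -0.001] F [0.3 0.  0.9] g 0.449
tool z xy [0.0105 0.0023] sum -0.0107
t 25.8 pos [572.9 127.9 172.4] yaw 106.66 tilt [0.0035 0.0041] F [0.3 0.  0.9] g 0.449
tool shift [ 0.1 -0.1 17.4] turn -0.04
```

Request:
{"api": "step_arm", "payload": {
  "steps": [
    [0,-1,14,0]
  ]
}}

```text
time: 25.9
tool_pos: [0.5742, 0.1278, 0.1608]
tool_rot: [0.006, 0.597, 0.802, 0.006]
contact_force: [-0.1, -0.4, 1.3]
gripper_width: 0.448
```

```bash
python3 c.py 4; python3 -c "
from h import *
go(572.8,128,155,106.7)"
```

```text
26.1 [571.6 127.6 157.5] q235 [0.0104 1.782  1.3401] qd [-0.008 -0.015 -0.   ] F [-0.  -0.  -0.3] g 0.45
tool z xy [0.0089 0.0021] sum -0.0091
t 26.1 pos [571.6 127.6 157.5] yaw 106.66 tilt [0.0029 0.0035] F [-0.  -0.  -0.3] g 0.45
tool shift [0.  1.2 2.5] turn -0.04
```

Close on the wing.

Request:
{"api": "step_arm", "payload": {
  "steps": [
    [0,1,2.5,0]
  ],
  "claw": 0
}}

```text
time: 26.2
tool_pos: [0.573, 0.1279, 0.1556]
tool_rot: [0.003, 0.597, 0.802, 0.004]
contact_force: [-1.0, 0.1, -0.0]
gripper_width: 0.294
```

```bash
python3 c.py 10; python3 -c "
from h import *
go(572.8,128,155,187.5)"
```

```text
26.7 [572.5 127.9 155. ] q235 [0.0151 1.7816 1.3359] qd [-0.002  0.001 -0.   ] F [ 0.5  0.3 -0.6] g 0.1
tool z xy [0.0088 0.0022] sum -0.009
t 26.7 pos [572.5 127.9 155. ] yaw 106.66 tilt [0.0029 0.0035] F [ 0.5  0.3 -0.6] g 0.1
tool shift [-0.   0.3 -0. ] turn -80.84
```

Request:
{"api": "step_arm", "payload": {
  "steps": [
    [0,0,0,-8],
    [0,0,0,-8],
    [0,0,0,-8],
    [0,0,0,-8]
  ]
}}

```text
time: 27.1
tool_pos: [0.573, 0.1283, 0.1552]
tool_rot: [0.004, 0.343, 0.939, 0.003]
contact_force: [0.8, 0.8, -1.3]
gripper_width: 0.102
```

```bash
python3 c.py 3; python3 -c "
from h import *
go(572.5,128,155,187.5)"
```

```text
27.25 [573.  128.2 155.1] q235 [0.0151 1.7815 1.3346] qd [ 0.001 -0.     0.001] F [ 1.3  0.3 -1.3] g 0.102
tool z xy [0.0102 0.0028] sum -0.0104
t 27.25 pos [573.  128.2 155.1] yaw 139.36 tilt [0.0043 0.0031] F [ 1.3  0.3 -1.3] g 0.102
tool shift [ 0.2 -0.4  0.1] turn -48.14
```

Excellent; continue.

Request:
{"api": "step_arm", "payload": {
  "steps": [
    [0,0,0,-8],
    [0,0,0,-8],
    [0,0,0,-8],
    [0,0,0,-8],
    [0,0,0,-8],
    [0,0,0,-6.5]
  ]
}}

```text
time: 27.85
tool_pos: [0.5732, 0.1291, 0.1553]
tool_rot: [0.006, -0.057, 0.998, 0.002]
contact_force: [-0.0, 1.1, -1.3]
gripper_width: 0.102
```

```bash
python3 c.py 3; python3 -c "
from h import *
go(572.5,128,155,187.5)"
```

```text
28.0 [573.2 128.9 155.3] q235 [0.0149 1.7813 1.3339] qd [-0.001  0.002  0.001] F [ 1.   0.5 -0.6] g 0.106
tool z xy [0.0111 0.0047] sum -0.0115
t 28.0 pos [573.2 128.9 155.3] yaw 186.19 tilt [0.0057 0.002 ] F [ 1.   0.5 -0.6] g 0.106
tool shift [ 0.8 -0.8  0.3] turn -1.31
```

Request:
{"api": "step_arm", "payload": {
  "steps": [
    [0.3,-0.6,0,-1.3]
  ]
}}

```text
time: 28.1
tool_pos: [0.573, 0.1285, 0.1553]
tool_rot: [0.006, -0.064, 0.998, 0.002]
contact_force: [0.7, 2.0, -0.8]
gripper_width: 0.106
```

```bash
python3 c.py 3
```

```text
28.25 [573.  128.4 155.3] q235 [0.014  1.7821 1.3339] qd [-0.    -0.001  0.002] F [ 0.9  1.8 -0.7] g 0.104
tool z xy [0.0111 0.0051] sum -0.0116
```

Request:
{"api": "step_arm", "payload": {
  "steps": [
    [0,0,2,0],
    [0,0,2,0]
  ]
}}

```text
time: 28.45
tool_pos: [0.5731, 0.1285, 0.1527]
tool_rot: [0.006, -0.064, 0.998, 0.002]
contact_force: [-2.1, -0.1, 4.6]
gripper_width: 0.102
```

```bash
python3 c.py 3; python3 -c "
from h import *
go(572.5,128,149,187.5)"
```

```text
28.6 [573.1 128.5 152.5] q235 [0.017  1.784  1.3289] qd [ 0.     0.003 -0.001] F [-1.6  0.1  4.1] g 0.098
tool z xy [0.0113 0.0049] sum -0.0117
t 28.6 pos [573.1 128.5 152.5] yaw 187.34 tilt [0.0058 0.0021] F [-1.6  0.1  4.1] g 0.098
tool shift [ 0.7 -0.4  3.5] turn -0.16
```

Request:
{"api": "step_arm", "payload": {
  "steps": [
    [0.4,0,2.5,0],
    [0,0,2.5,0]
  ]
}}

```text
time: 28.8
tool_pos: [0.5732, 0.1285, 0.1494]
tool_rot: [0.006, -0.064, 0.998, 0.002]
contact_force: [-4.5, -0.0, 8.8]
gripper_width: 0.096
```

```bash
python3 c.py 3
```

```text
28.95 [573.1 128.5 149.4] q235 [0.0196 1.7869 1.3226] qd [-0.002 -0.002 -0.001] F [-3.7  0.1  7. ] g 0.105
tool z xy [0.0121 0.0049] sum -0.0125
```

Request:
{"api": "step_arm", "payload": {
  "steps": [
    [0,0,2,0],
    [0,0,2,0]
  ]
}}

```text
time: 29.15
tool_pos: [0.5732, 0.1285, 0.1488]
tool_rot: [0.006, -0.064, 0.998, 0.002]
contact_force: [-8.0, -0.8, 13.0]
gripper_width: 0.102
```

```bash
python3 c.py 3; python3 -c "
from h import *
go(572.5,128,149,187.5)"
```

```text
29.3 [573.2 128.5 148.8] q235 [0.0207 1.7868 1.3223] qd [-0.001  0.001 -0.002] F [-5.6  2.  11.2] g 0.103
tool z xy [0.0116 0.0046] sum -0.0119
t 29.3 pos [573.2 128.5 148.8] yaw 187.33 tilt [0.0059 0.0019] F [-5.6  2.  11.2] g 0.103
tool shift [ 0.8 -0.4 -0.2] turn -0.17
```

Request:
{"api": "step_arm", "payload": {
  "steps": [
    [-0.5,0,3,0]
  ]
}}

```text
time: 29.4
tool_pos: [0.5733, 0.1285, 0.1488]
tool_rot: [0.005, -0.064, 0.998, 0.002]
contact_force: [-11.9, -0.3, 20.9]
gripper_width: 0.105
```

```bash
python3 c.py 3
python3 - <<'E'
from h import *
import numpy as np
D=[];
for i in range(4): im,d=grab_frame('scene'); D.append(d)
d=np.median(D,0); W=cloud('scene',d)*1000
a=np.radians(7.5); e=np.array([[np.cos(a),np.sin(a)],[-np.sin(a),np.cos(a)]]); L=(W[...,:2]-[581,67.7])@e.T; 
c=L-[0,60]; ok=d>0
for n,m in [("cover +x",(c[...,0]>30)&(c[...,0]<68)&(abs(c[...,1])<60)),("cover -x",(c[...,0]<-30)&(c[...,0]>-68)&(abs(c[...,1])<60)),("cover +y",(c[...,1]>30)&(c[...,1]<63)&(abs(c[...,0])<68)),("cover -y",(c[...,1]<-30)&(c[...,1]>-63)&(abs(c[...,0])<68)),
 ("deck +x",(c[...,0]>82)&(c[...,0]<120)&(abs(c[...,1])<70)),("deck +y",(c[...,1]>80)&(c[...,1]<112)&(abs(c[...,0])<70)),("deck -y",(c[...,1]<-80)&(c[...,1]>-140)&(abs(c[...,0])<70))]:
    m=m&ok&(abs(W[...,2]-140)<15); print(n,m.sum(),np.round(np.median(W[m][:,2]),2))
im=np.clip(im*1.4,0,255).astype(np.uint8); save('s5',cv2.resize(im[155:265,190:320],None,fx=5.5,fy=5.5,interpolation=2))
E
```

```text
29.55 [573.3 128.5 148.8] q235 [0.0221 1.7854 1.324 ] qd [-0.001 -0.    -0.001] F [-9.5 -1.  17.1] g 0.102
tool z xy [0.0098 0.004 ] sum -0.0101
cover +x 428 138.72
cover -x 149 138.7
cover +y 418 138.85
cover -y 255 138.73
deck +x 540 138.82
deck +y 438 138.92
deck -y 571 138.69
```

View pics/s5.png

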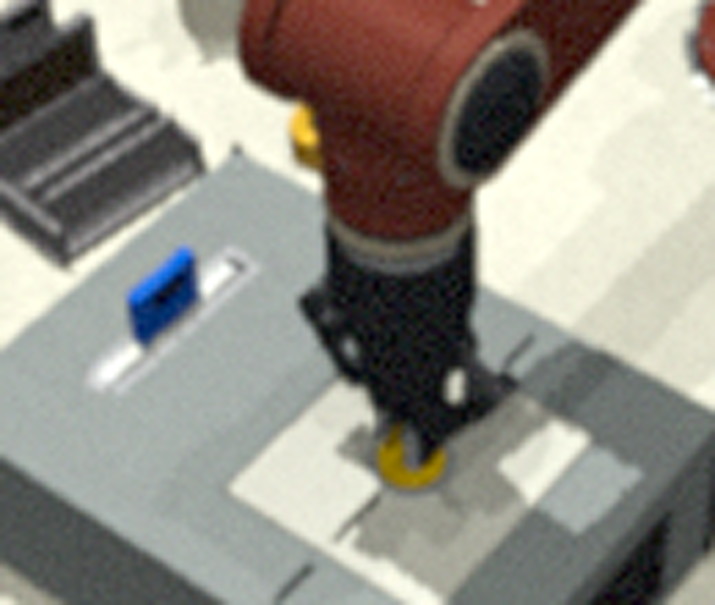

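```bash
python3 -c "
from h import *
print(job_done()); go(572.5,128,149,187.5)"
```

```text
the job is handed in; nothing more can be done
None
the job is handed in; nothing more can be done
```

The job is done and handed in. The clean filter is in the slot, the wing is lined up, and the arm is still holding the cover pressed down, at about 29.8 of the 61 s.

- **Filter:** I lifted it from the stand and slid it into the slot until it met the floor. Contact came at a tool height of 153.2 mm, against about 152.9 mm predicted. After I let go, the picture shows only the blue tab standing above the deck.
- **Wing:** I turned it about 81° with the fingers gripping it. The gripper's final angle is 187.3°, and the extractor's axis measured about 187.5° (the same line as 7.5°). The fingers hide the slot line, so this rests on the grip angle and on the cover going fully home.
- **Cover:** It went down 6.5 mm and stopped there. The four parts of the cover measured 138.7 to 138.9 mm and the deck round it 138.7 to 138.9 mm, so it is flush within about 0.2 mm. The final push is about 17 N down, with about 10 N sideways.

The arm's lean drifted while I was approaching the stand, up to about 8°. I worked it back to under 1° before gripping anything. The last pictures show nothing else disturbed near the extractor; I took no final picture of the whole table.

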